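# Load the sensor probe into the bench flow chamber

## Task

Open the flow chamber's collet by swinging its clamp lever up towards the mouth, unless it stands open already. Then take the round stainless probe from its rest, feed it black sensing tip first down the inclined bore until it is fully home against the stop, swing the lever all the way back over the chamber to lock it, and let go. Leave the hexagonal blanking plug in the rest, and do not shift or knock over the bottle, flask or measuring cylinder.

Things in the scene. Friction and masses are not known exactly. Their poses are not given: they have to be found in the camera images.
- probe_mid (a point): Centre of the round probe, a straight stainless rod 30 mm in diameter, 190 mm long, 0.3 to 0.6 kg. Its x axis runs along the rod from the black sensing tip (x = -95 mm; bevelled cap, 24 mm in diameter) to the black plug head (x = +95 mm). Plain steel to grip from x = -72 to +65 mm. It starts lying level in one of the rest's two places, its axis 50 mm above the bench.
- probe_tip (a point): Centre of the flat end face of the probe's sensing tip, on its axis; same axes as probe_mid.
- rest: White plastic rest fixed to the bench, origin under its centre. Two V-notched walls 10 mm thick, 150 mm wide across y and 46 mm high stand across its x axis at x = -60 and +60 mm. Two rods lie along its x axis in the places at y = -35 and +35 mm; which lies in which varies. Between the walls there is only a strip 8 mm high.
- plug_mid (a point): Near the middle of the blanking plug that lies in the other place of the rest: hexagonal steel bar 27 mm across flats, 120 mm long (x = -45 to +75 mm), with a round spigot 23 mm in diameter from x = -45 to -75 mm; its axis 49 mm above the bench. It must stay where it is.
- chamber: Inclined cylinder of the flow chamber, fixed, up to 65 mm in diameter. Origin at the depth stop, on the axis of the bore, 70 mm above the bench. x points along the bore out of its mouth, rising 30 degrees from level; y is level; z is square to the bore, in the upright plane. The probe is home with its tip on the stop (probe_tip at this origin), 110 mm of it standing out.
- mouth (a point): Centre of the collet's mouth, on the bore's axis, 80 mm from the stop; same axes as chamber. The bore is 33 mm in diameter, lined with rubber so that a rod stays where it is left. Six jaws in the last 20 mm leave a 35 mm opening with the lever open and move in evenly as it closes, to grip the 30 mm rod at the end; outside them is a sleeve 62 mm in diameter.
- lever_pivot (a point): On the lever's axis of rotation, at x = 22 mm, y = 0, z = 0 of the chamber; the lever turns about chamber y.
- lever_ball (a point): Centre of the black ball, 30 mm in diameter, at the end of the clamp lever, 125 mm from the pivot. From the ball a straight steel handle 12 mm thick runs towards the pivot for 65 mm, then forks round the chamber.
- lever (a joint): Angle of the clamp lever (rad): 0 fully open, at its end stop, leaning 0.10 rad from chamber z towards the mouth; 0.8 fully shut, at its other end stop, the ball then having swung back (towards chamber -x, away from the mouth) and down by 0.8 rad. It may start anywhere from open to nearly shut (0 to 0.75). It stays where it is left; moving it takes 3 to 6 N at the ball.
- cylinder_mid (a point): Centre, half-way up, of the tall clear measuring cylinder, 54 mm in diameter, 300 mm high, on a foot 84 mm wide. Stands loose: leave it alone.
- bottle_mid (a point): Centre, half-way up, of the milky white plastic bottle, 84 mm in diameter, 168 mm high. Stands loose: leave it alone.
- flask_mid (a point): About half-way up the clear conical flask, 90 mm wide at the base, 32 mm at the neck, 145 mm high (this point is 70 mm above its base). Stands loose: leave it alone.
- fitting: Steel base plate of the flow chamber, 160 by 120 mm, 10 mm thick, bolted down; origin under its centre, x axis level in the direction in which the mouth faces. The stop lies at x = -45 mm. Pipes come down beside the chamber's lower end, at x = -50 mm, y = -52 and +52 mm, up to 80 mm high.

How it is judged (in metres and radians):
On the way, in this order (a step that is already met when the one before it is completed fails the run):
1. the probe is home against the stop, tip first, with the lever open (x of probe_tip in the frame of chamber below 0.004 m and x of probe_mid in the frame of chamber above 0.09 m and angle between the x axis of probe_mid and the x axis of chamber, either way round below 0.09 rad and value of joint lever below 0.25 rad and distance between probe_tip and chamber below 0.008 m), for 0.2 s.
2. the lever is swung fully shut (value of joint lever above 0.72 rad), for 0.2 s.
At the end, for the whole second after the job is handed in: The probe's tip is on the stop, within 4 mm along the bore and 8 mm in all, and the probe lies along the bore (within 0.09 rad), at rest; the lever is shut beyond 0.72 rad; the plug lies within 20 mm, and the bottle, flask and measuring cylinder stand within 30 mm, of where they began (x of probe_tip in the frame of chamber below 0.004 m and x of probe_mid in the frame of chamber above 0.09 m and distance between probe_tip and chamber below 0.008 m and angle between the x axis of probe_mid and the x axis of chamber, either way round below 0.09 rad and value of joint lever above 0.72 rad and linear speed of probe below 0.02 m/s and distance of plug_mid from where it was at the start of the episode below 0.02 m and distance of each of bottle_mid, flask_mid, cylinder_mid from where it was at the start of the episode below 0.03 m); the robot touches nothing.
It fails at once if the blanking plug is taken out of the rest (distance of plug_mid from where it was at the start of the episode above 0.04 m).
It fails at once if the bottle, flask or measuring cylinder is shifted or knocked over (distance of any of bottle_mid, flask_mid, cylinder_mid from where it was at the start of the episode above 0.04 m).
It also fails if it takes over 64 s, if anything falls off the work surface, if the arm or the gripper's body presses on something with over 40 N, if the wrist force passes 120 N, or if a joint passes its speed limit or range.

## Robot

A 6-joint arm with a two-finger parallel gripper is mounted at the origin on the work surface. World frame = base frame: x ahead of the robot, y to its left, z up, the work surface at z = 0. Lengths are in m, angles in degrees, forces in N, time in s.
With the tool pointing down it reaches from about 0.3 to 0.75 m from the base axis. Payload 8.5 kg.
Tool frame: the origin (TCP) lies on the centre line of the jaws, within the pads' length; the fingertips stand 17 mm ahead of it and the grasp point (between the pads) lies 2 mm behind it; z points along the fingers, y is the direction in which the jaws open and shut (so a half turn about z gives the same grasp; the last joint's range is limited). The gripper opens to 85 mm and grips with 20 to 120 N. Pads are 22 mm wide; open, the fingers measure 114 mm over their backs; the gripper's body (76 mm by 85 mm) begins 54 mm behind the grasp point. The pads swing forward as they close: fully open they stand 13 mm farther back than shut.
Start: joints at [54.185, 21.807, 74.336, -0, 83.858, -12.336], TCP at [0.219, 0.504, 0.248] pointing down, gripper open.
Joint ranges: [-178.18, 178.18], [-50.72, 133.34], [12.68, 142.11], [-81.47, 261.47], [9.98, 163.14], [-165.26, 165.26]. Speed limits (degrees/s): [136.94, 136.94, 180, 180, 180, 180].

## Interface

Orientations are given as a 3x3 rotation matrix whose columns are the frame's x, y, z axes.
In Python, from rig import env, imaging, close_job gives the robot as it stands.
- The arm moves only by the tool step_arm, never from a script. Its argument "steps" is one flat list of numbers, 7 for each row, row after row: the opening, from 0 (shut) to 1 (fully open), then the shift along the tool's x, y, z as a fraction of full scale, then the turn, a rotation vector about the tool's x, y, z as a fraction of full scale. A call has 1 to 10 rows; each row is the pose to reach, as a shift and turn from the pose commanded when the call began, along the tool's axes at that moment; what a row does not reach only later rows make up. Full scale, the value 1, is 0.3 m for a shift and 45 degrees for a turn. A row lasts 1/10 s, in which the tool goes at most 50 mm and 8.59 degrees, less where a joint would pass 70% of its speed; a pose out of reach is approached as far as the arm can. A call with a number of a shift or a turn outside -1 to 1 is refused whole. A call with a gripper value outside its range is refused whole. The fingers move at their own pace and stop on an object; "grip_force" is the grip in N (left out, the last holds). Time passes only in rows, so rows that repeat a pose let the fingers close. It gives the time, the measured TCP pose, the force and the opening at its end, in the units of the state.
- env.observe(): the state, without advancing time (a new reading comes with each control period).
- imaging.get_image(name): name is "scene" or "top" or "wrist"; returns (picture, depth): 400x640x3 uint8, blue, green, red; 400x640 float32, m along the optical axis (not along the pixel's ray), 0 where there is no reading.
- imaging.get_calibration(name): a dict with "camera_matrix" (3x3 intrinsics, pixels), "k1" (the pictures are not rectified: a ray, as slopes to the right and down, at radius r is drawn at 1 + k1 r^2 times it, then the intrinsics apply), "world_from_camera" (4x4, takes a point from camera to world coordinates). Camera axes: x right, y down, z forward; pixel columns grow to the right and rows downward; lengths in m; the calibration is good to about 2 mm. A picture is of the moment at which its call begins: read the wrist's pose just before it. get_calibration takes no time and is no camera call; for the wrist camera it gives the pose at the moment of the call.
- close_job(): hands the job in, once; it reports no verdict.
Trained networks look in the newest picture that a camera, given by its name, has taken for a name from the list of things; names that differ only in an ending like _2 or _b are one class to them, and where a whole thing is asked for, a point or a joint stands for the part that bears it (a point fixed in the world has none). Each returns a list of dicts, best first, with "score" (0 to 1); they miss things now and then, are a little off and sometimes report something else, mostly with a low value. They report only what shows in the picture. A call takes as long as a camera call.
- imaging.spot_in(camera, target): "pixel" ([column, row] in pixels, amid what is visible of it).
- imaging.regions_of(camera, target): "mask" (400x640 bool, what is visible of it) and "pixel" ([column, row] in pixels, amid what is visible of it).
- imaging.pinpoint(camera, target): "pixel" ([column, row] in pixels: a listed point, or the origin of a listed thing).
The state is a dict: "time_s": time; "q": joint angles; "qvel": joint speeds; "joint_efforts": joint torques, N m; "position": TCP position; "tool_rot": TCP orientation; "ft_force": force on the tool from outside, world axes, zero at the start; "wrist_torque": the same for the moment, N m; "grip_width": finger opening in m.
Only numpy, scipy, OpenCV 4.12 (cv2) and the standard library are available. Lean on these libraries where they do the work, as an engineer would, in place of code of your own. Each camera call takes 0.05 s, during which the arm holds its last target.

## Working session

There is one attempt and no reset: what is moved stays moved. The work goes in short steps, Python scripts to look and compute and a tool call to move; the robot and the scene stay as the last step left them, time stands still between calls to the robot, and variables do not carry over. Pictures are saved under pics/ and viewed, and the job is handed in when it is done.

Besides the shell and the picture viewer there is one more tool, called after "Request:" by a JSON object that holds its "api" and its "payload". step_arm: Moves the arm, as the interface text tells. Shift numbers are shares of 0.3 m and turn numbers shares of 45 degrees, none past 1 either way. Its arguments: {"type":"object","properties":{"steps":{"type":"array","items":{"type":"number"}},"grip_force":{"type":"number"}},"required":["steps"]}

```bash
ls; mkdir -p pics; cat > h.py <<'E'
import numpy as np,cv2
from rig import env,imaging,close_job
def snap(n,f):
    im,d=imaging.get_image(n); cv2.imwrite('pics/'+f,im); np.save('pics/'+f+'.npy',d); return im,d
def ray(c,px):
    K=c['camera_matrix'];u=np.array([(px[0]-K[0][2])/K[0][0],(px[1]-K[1][2])/K[1][1]])
    s=u.copy()
    for _ in range(30): s=u/(1+c['k1']*(s@s))
    return np.array([s[0],s[1],1.])
def w(c,px,depth):
    T=np.array(c['world_from_camera']);return T[:3,:3]@(ray(c,px)*depth)+T[:3,3]
def proj(c,p):
    T=np.array(c['world_from_camera']);q=T[:3,:3].T@(np.array(p)-T[:3,3]);s=q[:2]/q[2];s=s*(1+c['k1']*(s@s));K=np.array(c['camera_matrix'])
    return np.array([K[0,0]*s[0]+K[0,2],K[1,1]*s[1]+K[1,2]])
def plane(c,px,z):
    T=np.array(c['world_from_camera']);r=T[:3,:3]@ray(c,px);return T[:3,3]+r*(z-T[2,3])/r[2]
E
python3 - <<'E'
from h import *
np.set_printoptions(precision=4,suppress=True)
for n in ['scene','top']:
    im,d=snap(n,n+'0.png'); c=imaging.get_calibration(n)
    print(n,np.array(c['world_from_camera']),c['k1'],c['camera_matrix'])
    for t in ['probe_mid','probe_tip','rest','plug_mid','chamber','mouth','lever_pivot','lever_ball','cylinder_mid','bottle_mid','flask_mid','fitting']:
        r=imaging.pinpoint(n,t)
        for x in r[:2]:
            p=x['pixel'];dd=d[int(p[1]),int(p[0])]
            print(t,round(x['score'],2),np.round(p,1),w(c,p,dd))
print(env.observe())
E
```

```text
pics
scene [[-0.5928  0.497  -0.6337  1.3132]
 [ 0.8054  0.3649 -0.4672  0.5483]
 [-0.0009 -0.7873 -0.6166  0.8874]
 [ 0.      0.      0.      1.    ]] -0.06966281215603666 [[362.3403   0.     319.2181]
 [  0.     362.3403 198.6842]
 [  0.       0.       1.    ]]
probe_mid 0.71 [258.4 186.3] [ 0.5437 -0.3107  0.0642]
probe_mid 0.64 [232.7 162.6] [ 0.5377 -0.4501  0.1172]
probe_tip 0.68 [278.7 181.3] [ 0.4687 -0.2727  0.0609]
rest 0.62 [262.6 206.4] [ 0.6014 -0.2374  0.0375]
plug_mid 0.59 [269.2 202.1] [ 0.575  -0.2275  0.0456]
plug_mid 0.39 [347.7 221.7] [0.5712 0.113  0.1249]
chamber 0.59 [361.1 237.6] [0.5946 0.1777 0.1107]
mouth 0.67 [345.4 219.7] [ 0.4448  0.0285 -0.0006]
lever_pivot 0.86 [355.8 231.5] [0.5728 0.1457 0.1019]
lever_ball 0.67 [382.2 232.9] [0.5921 0.2429 0.1649]
lever_ball 0.58 [273.4 181.6] [ 0.4859 -0.285   0.0641]
cylinder_mid 0.79 [458.3 254.3] [0.56   0.455  0.1798]
bottle_mid 0.4 [456.2 253.7] [0.5652 0.4501 0.1835]
flask_mid 0.87 [276.6 243.4] [ 0.7457 -0.0357  0.081 ]
fitting 0.91 [349.6 250.1] [0.6206 0.1554 0.064 ]
top [[ 0.0006 -0.9803  0.1974  0.2831]
 
[... 866 characters left out ...]
d 0.65 [463.7 223.3] [ 0.5032 -0.4477  0.1652]
flask_mid 0.64 [330.  160.8] [ 0.7113 -0.0598  0.0978]
fitting 0.63 [274.3 217.8] [0.5259 0.11   0.1166]
{'time_s': 1.3, 'q': array([ 54.1826,  21.8068,  74.3348,  -0.0008,  83.8564, -12.3325]), 'qvel': array([ 0.014 , -0.1155, -0.0178,  0.0513, -0.0166,  0.0096]), 'joint_efforts': array([ -0.0009, -44.8321, -23.1464,  -0.0002,   0.0005,  -0.    ]), 'position': array([0.2192, 0.5044, 0.2483]), 'tool_rot': array([[-0.9172,  0.3985,  0.    ],
       [ 0.3985,  0.9172,  0.    ],
       [-0.    ,  0.    , -1.    ]]), 'ft_force': array([ 0.2629, -0.3621,  0.2275]), 'wrist_torque': array([ 0.0073, -0.0045,  0.0136]), 'grip_width': 0.08547463806519522}
```

View pics/scene0.png

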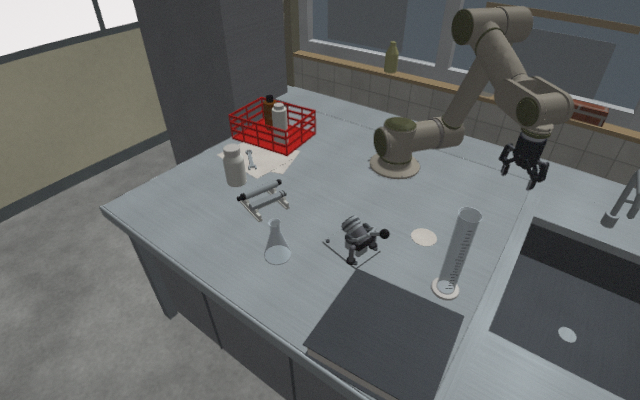

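View pics/top0.png

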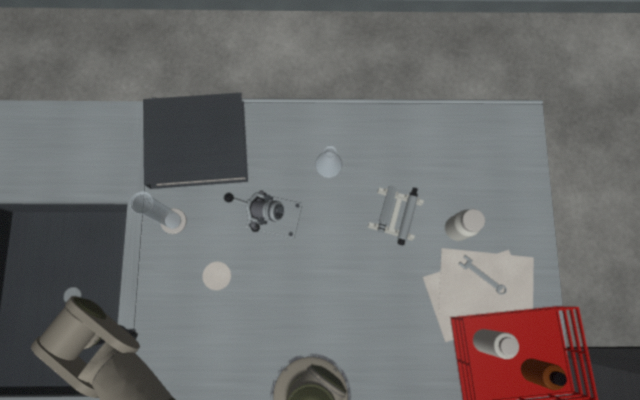

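```bash
python3 - <<'E'
from h import *
np.set_printoptions(precision=4,suppress=True)
s=env.observe();c=imaging.get_calibration('wrist');T=np.array(c['world_from_camera'])
R=s['tool_rot'];print('cam in tool',R.T@(T[:3,3]-s['position']));print(R.T@T[:3,:3]);print(c['camera_matrix'],c['k1'])
for n,(a,b,x,y) in {'scene':(300,190,420,280),'top':(190,160,320,260)}.items():
    im=cv2.imread(f'pics/{n}0.png')[b:y,a:x];cv2.imwrite(f'pics/{n}0c.png',cv2.resize(im,None,fx=5,fy=5,interpolation=cv2.INTER_CUBIC))
im=cv2.imread('pics/scene0.png')[160:270,210:310];cv2.imwrite('pics/scene0d.png',cv2.resize(im,None,fx=5,fy=5,interpolation=cv2.INTER_CUBIC))
# base plate height etc: top depth pts
d=np.load('pics/top0.png.npy');c=imaging.get_calibration('top')
for t in ['lever_ball','chamber','cylinder_mid','flask_mid','bottle_mid','probe_mid','plug_mid']:
    r=imaging.regions_of('top',t)
    if r:
        m=r[0]['mask'];ys,xs=np.nonzero(m);P=np.array([w(c,(x,y),d[y,x]) for x,y in zip(xs,ys) if d[y,x]>0]);print(t,r[0]['score'],len(P),np.median(P,0),P.min(0),P.max(0))
E
```

```text
cam in tool [ 0.0666  0.0014 -0.1249]
[[-0.0007 -0.9636 -0.2672]
 [ 1.     -0.0004 -0.0014]
 [ 0.0012 -0.2672  0.9636]]
[[320.4085   0.     316.268 ]
 [  0.     320.4085 202.6301]
 [  0.       0.       1.    ]] -0.021339136791041532
lever_ball 0.74 367 [0.5764 0.188  0.1144] [ 0.5163  0.1207 -0.0029] [0.622  0.2895 0.1734]
chamber 0.79 938 [0.5618 0.1514 0.1085] [ 0.5161  0.0855 -0.0033] [0.6208 0.2558 0.1734]
cylinder_mid 0.59 1312 [0.5317 0.436  0.1857] [ 0.4915  0.4054 -0.0091] [0.6349 0.5924 0.3048]
flask_mid 0.63 624 [ 0.7127 -0.054   0.0525] [ 0.6824 -0.1001 -0.0079] [ 0.7873 -0.0133  0.15  ]
bottle_mid 0.98 888 [ 0.5065 -0.4569  0.1349] [ 0.4725 -0.5705 -0.0033] [ 0.5571 -0.4311  0.177 ]
probe_mid 0.58 520 [ 0.5393 -0.3024  0.0617] [ 0.4545 -0.3367  0.    ] [ 0.6377 -0.2705  0.0766]
plug_mid 0.7 435 [ 0.5712 -0.2397  0.058 ] [ 0.4956 -0.2827 -0.0053] [ 0.658  -0.2099  0.0705]
```

View pics/scene0c.png

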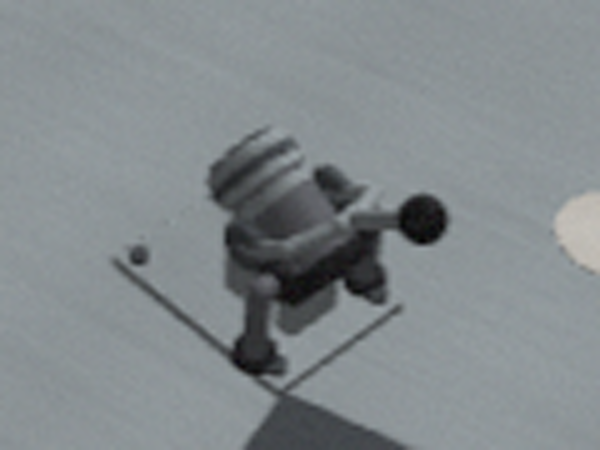

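View pics/top0c.png

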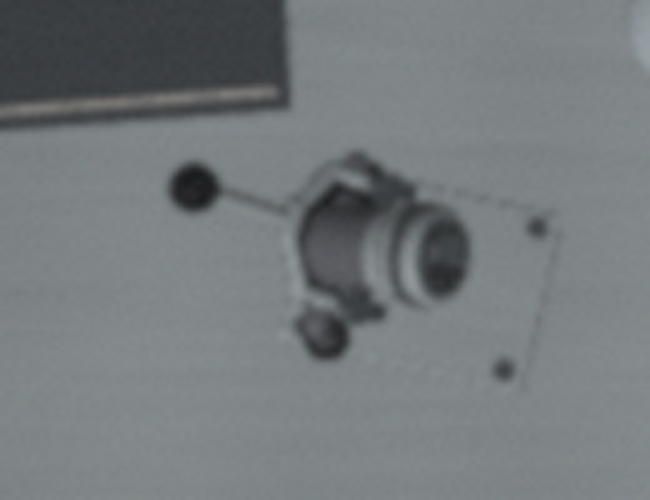

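View pics/scene0d.png

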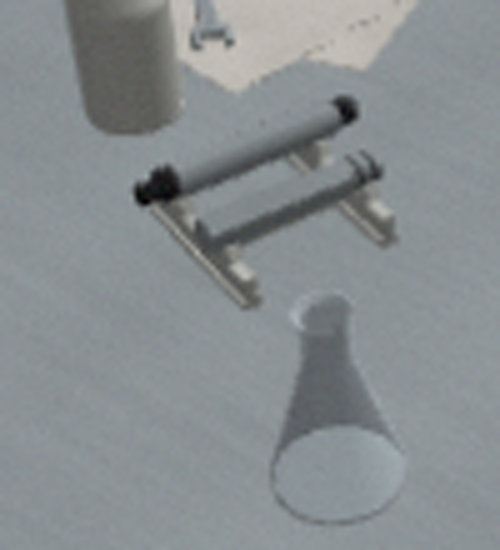

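```bash
cat >> h.py <<'E'
from scipy.spatial.transform import Rotation as Ro
np.set_printoptions(precision=4,suppress=True)
def Rdown(a):
    a=np.radians(a);x=np.array([np.cos(a),np.sin(a),0]);z=np.array([0,0,-1.]);return np.c_[x,np.cross(z,x),z]
def mv(p,R,p0=None,R0=None):
    s=env.observe();p0=s['position'] if p0 is None else p0;R0=s['tool_rot'] if R0 is None else R0
    d=R0.T@(np.array(p)-p0)/.3;r=Ro.from_matrix(R0.T@R).as_rotvec(degrees=True)/45
    print('shift',np.round(d,3),'turn',np.round(r,3),'dist',np.linalg.norm(d)*.3)
E
python3 - <<'E'
from h import *
mv([.38,.36,.40],Rdown(116.5)); mv([.56,.20,.38],Rdown(76.5),[.38,.36,.40],Rdown(116.5))
E
```

```text
shift [-0.684 -0.228 -0.506] turn [-0.     0.     0.889] dist 0.2640920138233604
shift [-0.745  0.299  0.067] turn [0.    0.    0.889] dist 0.24166091947189144
```

Request:
{"api": "step_arm", "payload": {"steps": [1,0,0,-0.3,0,0,0.1,1,-0.1,-0.05,-0.5,0,0,0.3,1,-0.68,-0.23,-0.51,0,0,0.89,1,-0.68,-0.23,-0.51,0,0,0.89,1,-0.68,-0.23,-0.51,0,0,0.89,1,-0.68,-0.23,-0.51,0,0,0.89,1,-0.68,-0.23,-0.51,0,0,0.89]}}

```text
time_s: 2.35
position: [0.382, 0.3571, 0.4024]
tool_rot: [[-0.441, 0.898, 0.002], [0.898, 0.441, 0.0], [-0.001, 0.002, -1.0]]
ft_force: [-0.8, 0.6, -0.3]
grip_width: 0.0856
```

Request:
{"api": "step_arm", "payload": {"steps": [1,-0.745,0.3,0.067,0,0,0.89,1,-0.745,0.3,0.067,0,0,0.89,1,-0.745,0.3,0.067,0,0,0.89,1,-0.745,0.3,0.067,0,0,0.89,1,-0.745,0.3,0.067,0,0,0.89,1,-0.745,0.3,0.067,0,0,0.89,1,-0.745,0.3,0.067,0,0,0.89]}}

```text
time_s: 3.05
position: [0.5592, 0.1998, 0.3806]
tool_rot: [[0.235, 0.972, -0.001], [0.972, -0.235, 0.0], [-0.0, -0.001, -1.0]]
ft_force: [-0.3, 1.2, -0.6]
grip_width: 0.0856
```

```bash
python3 - <<'E'
from h import *
s=env.observe();print(s['time_s'],s['q'],s['position'],s['tool_rot'],s['ft_force'])
c=imaging.get_calibration('wrist')
im,d=snap('wrist','w1.png')
for t in ['chamber','mouth','lever_pivot','lever_ball','fitting']:
    for x in imaging.pinpoint('wrist',t)[:2]:
        p=x['pixel'];dd=d[int(p[1]),int(p[0])];print(t,round(x['score'],2),np.round(p,1),w(c,p,dd))
import pickle;pickle.dump(c,open('pics/w1.pkl','wb'))
E
```

```text
3.05 [  8.2389  23.7967  49.9096   0.0191 106.3655  21.8332] [0.5592 0.1998 0.3806] [[ 0.235   0.972  -0.0013]
 [ 0.972  -0.235   0.0001]
 [-0.0002 -0.0013 -1.    ]] [-0.3425  1.1903 -0.6477]
chamber 0.66 [324.6 190.3] [0.564  0.1697 0.0969]
mouth 0.93 [325.5 244.8] [0.5499 0.1085 0.1303]
lever_pivot 0.86 [324.4 204.6] [0.5596 0.1533 0.1059]
lever_ball 0.84 [329. 136.] [0.5838 0.2415 0.1676]
fitting 0.85 [325.2 205.5] [0.5604 0.1525 0.108 ]
```

View pics/w1.png

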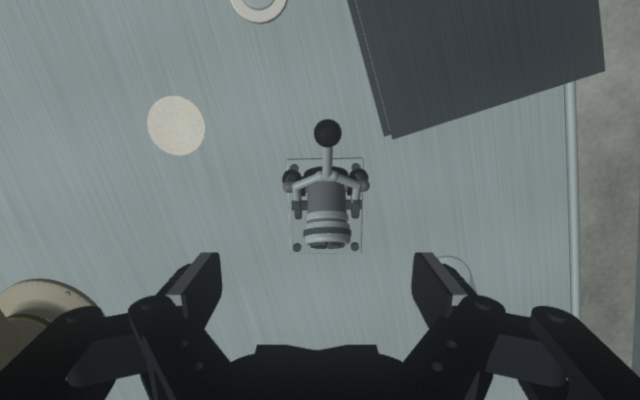

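```bash
python3 - <<'E'
from h import *
import pickle
c=pickle.load(open('pics/w1.pkl','rb'));d=np.load('pics/w1.png.npy')
im=cv2.imread('pics/w1.png')[110:270,260:400];cv2.imwrite('pics/w1c.png',cv2.resize(im,None,fx=4.2*0.85,fy=4.2*.85,interpolation=cv2.INTER_CUBIC))
print('mouth',plane(c,(325.5,244.8),.11),'org',plane(c,(324.6,190.3),.07),'piv',plane(c,(324.4,204.6),.081))
for q in [(288,158),(362,158),(292,252),(362,252)]: print('plate',plane(c,q,.01))
b=(328,132.5);print('ball',d[132,328],w(c,b,d[132,328]+.015))
P=[]
for y in range(115,155):
    for x in range(310,346):
        if d[y,x]>0:
            p=w(c,(x,y),d[y,x])
            if p[2]>.13:P.append(p)
P=np.array(P);print(len(P),P.max(0),P.min(0))
from scipy.optimize import least_squares
B=P[np.linalg.norm(P[:,:2]-w(c,b,d[132,328])[:2],axis=1)<.014]
r=least_squares(lambda v:np.linalg.norm(B-v,axis=1)-.015,B.mean(0)-[0,0,.01],loss='soft_l1',f_scale=.002);print('ballfit',r.x,np.std(r.fun))
E
```

```text
mouth [0.5485 0.1    0.11  ] org [0.5631 0.1633 0.07  ] piv [0.5586 0.1463 0.081 ]
plate [0.5181 0.2124 0.01  ]
plate [0.6293 0.1854 0.01  ]
plate [0.4838 0.0585 0.01  ]
plate [0.598  0.0308 0.01  ]
ball 0.3298238 [0.5839 0.2443 0.153 ]
707 [0.5979 0.2591 0.1708] [0.5687 0.219  0.1364]
ballfit [0.5833 0.2443 0.1539] 0.0005043734169776827
```

View pics/w1c.png

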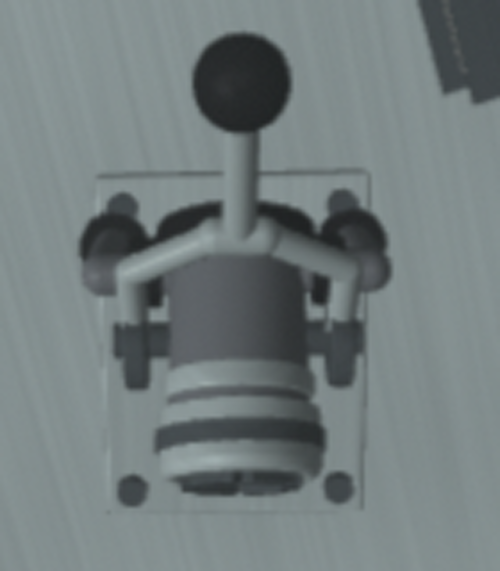

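```bash
python3 - <<'E'
from h import *
import pickle
c=pickle.load(open('pics/w1.pkl','rb'));d=np.load('pics/w1.png.npy')
f=lambda a,b:(260+(a+.5)/3.57-.5,110+(b+.5)/3.57-.5)
C=[plane(c,f(*q),.01) for q in [(97,176),(370,172),(107,512),(362,511)]]
C=np.array(C);print(C,C.mean(0));
print(np.linalg.norm(C[0]-C[1]),np.linalg.norm(C[2]-C[3]),np.linalg.norm(C[0]-C[2]),np.linalg.norm(C[1]-C[3]))
L=(C[2]+C[3]-C[0]-C[1])[:2];W=(C[1]+C[3]-C[0]-C[2])[:2];print(np.degrees(np.arctan2(L[1],L[0])),np.degrees(np.arctan2(W[1],W[0]))-90)
# cylinder fit to chamber depth points
P=[]
for y in range(180,242):
    for x in range(300,352):
        if d[y,x]>0: P.append(w(c,(x,y),d[y,x]))
P=np.array(P);P=P[P[:,2]>.085]
from scipy.optimize import least_squares
def g(v):
    a=np.radians(v[0]);h=np.array([np.cos(a),np.sin(a),0]);ax=h*np.cos(np.pi/6)+[0,0,.5];n=np.array([-h[1],h[0],0])
    q=P-np.array([.563,.163,.07]);lat=q@n-v[1];zz=q@np.cross(ax,n);return zz,lat,q@ax
# lateral centre: bin by axial coordinate, midpoint of lateral extents
for ang in [-103,-104]:
    zz,lat,xx=g([ang,0])
    for a in np.arange(.02,.08,.01):
        m=(xx>a)&(xx<a+.01)&(zz>0)
        if m.sum()>5: print(ang,round(a,2),m.sum(),lat[m].min(),lat[m].max(),(lat[m].min()+lat[m].max())/2,zz[m].max())
E
```

```text
[[0.5159 0.2114 0.01  ]
 [0.6312 0.1852 0.01  ]
 [0.4794 0.0575 0.01  ]
 [0.5961 0.0298 0.01  ]] [0.5557 0.121  0.01  ]
0.11828516593431782 0.11998079999390092 0.15810354512612892 0.15935770132075627
-103.03501995421166 -103.08163384250443
-103 0.02 363 -0.033276377458057255 0.03571864067626559 0.0012211316091041667 0.029116492425925344
-103 0.03 307 -0.033952702852790846 0.029208323040720192 -0.002372189906035327 0.030379963909908953
-103 0.04 299 -0.02692638660973187 0.03145797532355441 0.002265794356911271 0.032168411169603284
-103 0.05 345 -0.028631546708766664 0.03414545114056938 0.0027569522159013593 0.033884778622554096
-103 0.06 384 -0.028652027306626426 0.03430801625181607 0.002827994472594823 0.034257992301058846
-103 0.07 160 -0.026940841156371683 0.03272914368746142 0.00289415126554487 0.03206445472408565
-104 0.02 361 -0.03310673750151371 0.036084807420589025 0.0014890349595376579 0.029125255037931338
-104 0.03 310 -0.03326593574677607 0.03163970952672972 -0.0008131131100231753 0.030365091179024917
-104 0.04 300 -0.03338012100454261 0.03211481971890289 -0.0006326506428198583 0.03221837532971731
-104 0.05 345 -0.027860556756807403 0.03498932076321613 0.0035643820032043617 0.0339440527533838
-104 0.06 381 -0.027668654075528903 0.03523148993898275 0.0037814179317269235 0.034229948513533615
-104 0.07 160 -0.025937482466122052 0.031719978572254184 0.002891248053066066 0.0320904637368122
```

```bash
cat >> h.py <<'E'
S=np.array([.5657,.1645,.07]);A=np.radians(-103.05);h=np.array([np.cos(A),np.sin(A),0]);xc=h*np.cos(np.pi/6)+np.array([0,0,.5]);yc=np.cross([0,0,1.],h);zc=np.cross(xc,yc)
piv=S+.022*xc
def ball(th): 
    a=.1-th; return piv+.125*(np.sin(a)*xc+np.cos(a)*zc)
E
python3 - <<'E'
from h import *
print(zc,ball(.52),ball(0),ball(.8))
R=Rdown(76.95)
mv([.583,.244,.25],R);mv([.583,.244,.1515],R)
p0=np.array([.583,.244,.1515])
for th in [.52,.4,.3,.2,.1,0,-.04]: mv(ball(th)+[0,0,-.002],R,p0,R)
E
```

```text
[0.1129 0.4871 0.866 ] [0.5843 0.2445 0.1544] [0.573 0.196 0.195] [0.5879 0.2604 0.1235]
shift [0.159 0.046 0.439] turn [ 0.001 -0.    -0.01 ] dist 0.14084585211709724
shift [0.159 0.046 0.768] turn [ 0.001 -0.    -0.01 ] dist 0.23557304050962374
shift [ 0.003  0.004 -0.003] turn [0. 0. 0.] dist 0.0016095765564060596
shift [-0.029  0.004 -0.041] turn [0. 0. 0.] dist 0.015230254189437504
shift [-0.059  0.004 -0.071] turn [0. 0. 0.] dist 0.027587649799877243
shift [-0.091  0.004 -0.097] turn [0. 0. 0.] dist 0.0398995165771308
shift [-0.126  0.004 -0.119] turn [0. 0. 0.] dist 0.05211849613413385
shift [-0.163  0.004 -0.138] turn [0. 0. 0.] dist 0.0642101454172117
shift [-0.179  0.004 -0.145] turn [0. 0. 0.] dist 0.06900402355411624
```

Request:
{"api": "step_arm", "payload": {"steps": [0.75,0.159,0.046,0.2,0,0,-0.01,0.75,0.159,0.046,0.4,0,0,-0.01,0.75,0.159,0.046,0.56,0,0,-0.01,0.75,0.159,0.046,0.7,0,0,-0.01,0.75,0.159,0.046,0.768,0,0,-0.01,0.75,0.159,0.046,0.768,0,0,-0.01,0.3,0.159,0.046,0.768,0,0,-0.01,0.2,0.159,0.046,0.768,0,0,-0.01,0.2,0.159,0.046,0.768,0,0,-0.01,0.2,0.159,0.046,0.768,0,0,-0.01], "grip_force": 25}}

```text
time_s: 4.35
position: [0.582, 0.2448, 0.1535]
tool_rot: [[0.226, 0.974, -0.001], [0.974, -0.226, 0.003], [0.003, -0.002, -1.0]]
ft_force: [-9.8, 6.5, 3.9]
grip_width: 0.0285
```

Request:
{"api": "step_arm", "payload": {"steps": [0.2,-0.03,0.002,-0.041,0,0,0,0.2,-0.059,0.002,-0.071,0,0,0,0.2,-0.091,0.002,-0.097,0,0,0,0.2,-0.126,0.002,-0.119,0,0,0,0.2,-0.163,0.002,-0.138,0,0,0,0.2,-0.175,0.002,-0.143,0,0,0,0.2,-0.175,0.002,-0.143,0,0,0]}}

```text
time_s: 5.05
position: [0.5702, 0.1922, 0.1959]
tool_rot: [[0.227, 0.974, -0.002], [0.974, -0.227, 0.001], [0.001, -0.003, -1.0]]
ft_force: [-12.0, 2.0, 0.9]
grip_width: 0.0285
```

```bash
python3 - <<'E'
from h import *
s=env.observe();print(s['position'],s['ft_force'],s['grip_width'],ball(0))
snap('scene','s2.png');r=imaging.pinpoint('scene','lever_ball');print(r[0])
im=cv2.imread('pics/s2.png')[150:290,280:440];cv2.imwrite('pics/s2c.png',cv2.resize(im,None,fx=4,fy=4))
E
```

```text
[0.5702 0.1922 0.1959] [-12.0493   1.9533   0.8767] 0.028477091771643575 [0.573 0.196 0.195]
{'pixel': [373.4, 214.2], 'score': 0.64}
```

View pics/s2c.png

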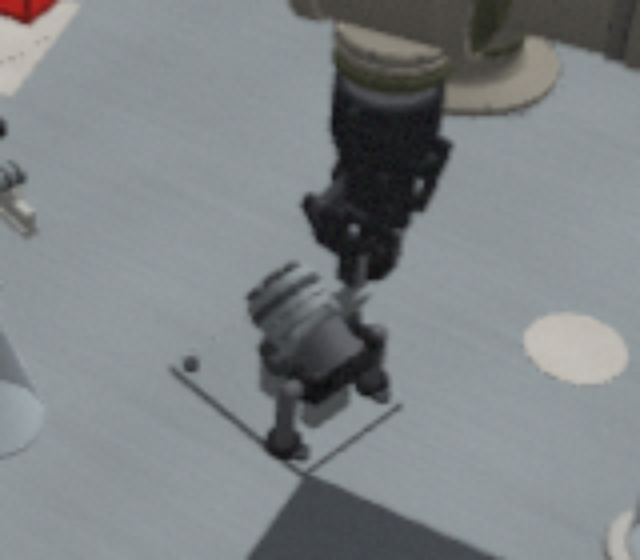

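Request:
{"api": "step_arm", "payload": {"steps": [0.75,0,0,0,0,0,0,0.75,0,0,0,0,0,0,0.75,0,0,-0.1,0,0,0,0.75,0,0,-0.25,0,0,0,1,0,0,-0.4,0,0,0,1,0,0,-0.56,0,0,0,1,0,0,-0.6,0,0,0,1,0,0,-0.6,0,0,0]}}

```text
time_s: 5.95
position: [0.5725, 0.1917, 0.3772]
tool_rot: [[0.227, 0.974, 0.007], [0.974, -0.227, 0.001], [0.002, 0.007, -1.0]]
ft_force: [0.6, -0.2, -0.5]
grip_width: 0.0853
```

```bash
python3 - <<'E'
from h import *
s=env.observe();print(s['time_s'],s['q'],s['position'],s['tool_rot'],s['ft_force'])
c=imaging.get_calibration('wrist')
im,d=snap('wrist','w3.png')
for t in ['chamber','mouth','lever_pivot','lever_ball','fitting']:
    for x in imaging.pinpoint('wrist',t)[:2]:
        p=x['pixel'];dd=d[int(p[1]),int(p[0])];print(t,round(x['score'],2),np.round(p,1),w(c,p,dd))
import pickle;pickle.dump(c,open('pics/w3.pkl','wb'))
cr=im[100:330,200:440];cv2.imwrite('pics/w3c.png',cv2.resize(cr,None,fx=2.5,fy=2.5,interpolation=cv2.INTER_CUBIC))
E
```

```text
5.95 [  7.2959  24.7568  48.9004  -0.0057 105.9304  20.4318] [0.5725 0.1917 0.3772] [[ 0.2273  0.9738  0.0072]
 [ 0.9738 -0.2273  0.0008]
 [ 0.0024  0.0068 -1.    ]] [ 0.6444 -0.2375 -0.5047]
chamber 0.78 [310.2 187.8] [0.5697 0.1945 0.209 ]
mouth 0.7 [317.6 247.6] [0.5454 0.0498 0.0103]
lever_pivot 0.74 [311.  200.9] [0.5625 0.1636 0.1382]
lever_ball 0.94 [311.6 181.4] [0.5724 0.2001 0.2086]
fitting 0.67 [316.1 206.8] [0.565  0.1471 0.1097]
```

View pics/w3c.png

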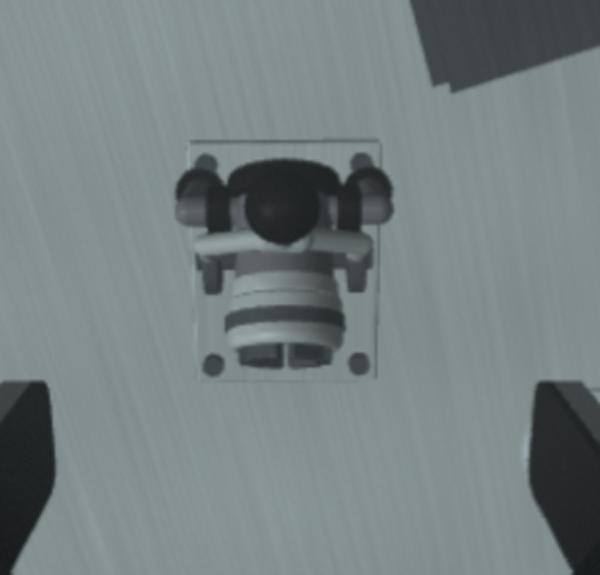

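```bash
cat > kin.py <<'E'
from h import *
from scipy.optimize import least_squares
D=[([54.1826,21.8068,74.3348,-0.0008,83.8564,-12.3325],[.2192,.5044,.2483]),([8.2389,23.7967,49.9096,.0191,106.3655,21.8332],[.5592,.1998,.3806]),([7.2959,24.7568,48.9004,-.0057,105.9304,20.4318],[.5725,.1917,.3772])]
def ext(q):
    q=np.radians(q);return Ro.from_euler('ZYZYZ',[q[0],q[1]+q[2],q[3],q[4],-q[5] if SG<0 else q[5]]).as_matrix()
SG=1
E
python3 - <<'E'
from kin import *
Rs=[np.array([[-0.9172,0.3985,0],[0.3985,0.9172,0],[0,0,-1.]]),env.observe()['tool_rot']]
for q,R in zip([D[0][0],D[2][0]],Rs):
    print(ext(q).T@R)
mv([.57,-.05,.40],Rdown(120));mv([.565,-.27,.36],Rdown(162),[.57,-.05,.40],Rdown(120))
E
```

```text
Traceback (most recent call last):
  File "kin.py", line 5, in ext
    q=np.radians(q);return Ro.from_euler('ZYZYZ',[q[0],q[1]+q[2],q[3],q[4],-q[5] if SG<0 else q[5]]).as_matrix()
                           ~~~~~~~~~~~~~^^^^^^^^^^^^^^^^^^^^^^^^^^^^^^^^^^^^^^^^^^^^^^^^^^^^^^^^^^^^
  File "scipy/spatial/transform/_rotation.pyx", line 1413, in scipy.spatial.transform._rotation.Rotation.from_euler
ValueError: Expected axis specification to be a non-empty string of upto 3 characters, got ZYZYZ
```

```bash
cat > kin.py <<'E'
from h import *
from scipy.optimize import least_squares
D=[([54.1826,21.8068,74.3348,-0.0008,83.8564,-12.3325],[.2192,.5044,.2483]),([8.2389,23.7967,49.9096,.0191,106.3655,21.8332],[.5592,.1998,.3806]),([7.2959,24.7568,48.9004,-.0057,105.9304,20.4318],[.5725,.1917,.3772])]
def ext(q):
    q=np.radians(q);return (Ro.from_euler('ZYZ',[q[0],q[1]+q[2],q[3]])*Ro.from_euler('YZ',[q[4],q[5]])).as_matrix()
E
python3 - <<'E'
from kin import *
Rs=[np.array([[-0.9172,0.3985,0],[0.3985,0.9172,0],[0,0,-1.]]),env.observe()['tool_rot']]
for q,R in zip([D[0][0],D[2][0]],Rs):
    print(ext(q).T@R)
mv([.57,-.05,.40],Rdown(120));mv([.565,-.27,.36],Rdown(162),[.57,-.05,.40],Rdown(120))
E
```

```text
[[ 0. -1.  0.]
 [ 1.  0.  0.]
 [-0.  0.  1.]]
[[ 0.0001 -1.      0.0089]
 [ 1.      0.     -0.0032]
 [ 0.0032  0.0089  1.    ]]
shift [-0.786  0.176 -0.091] turn [-0.003 -0.    -0.959] dist 0.2433011650387181
shift [-0.627 -0.381  0.133] turn [ 0.     0.    -0.933] dist 0.22366269246345044
```

Request:
{"api": "step_arm", "payload": {"steps": [1,-0.786,0.176,-0.091,0,0,-0.96,1,-0.786,0.176,-0.091,0,0,-0.96,1,-0.786,0.176,-0.091,0,0,-0.96,1,-0.786,0.176,-0.091,0,0,-0.96,1,-0.786,0.176,-0.091,0,0,-0.96,1,-0.786,0.176,-0.091,0,0,-0.96,1,-0.786,0.176,-0.091,0,0,-0.96]}}

```text
time_s: 6.95
position: [0.57, -0.0517, 0.4003]
tool_rot: [[-0.499, 0.867, -0.001], [0.867, 0.499, 0.0], [0.001, -0.001, -1.0]]
ft_force: [0.8, 0.5, 0.7]
grip_width: 0.0856
```

Request:
{"api": "step_arm", "payload": {"steps": [1,-0.627,-0.38,0.133,0,0,-0.93,1,-0.627,-0.38,0.133,0,0,-0.93,1,-0.627,-0.38,0.133,0,0,-0.93,1,-0.627,-0.38,0.133,0,0,-0.93,1,-0.627,-0.38,0.133,0,0,-0.93,1,-0.627,-0.38,0.133,0,0,-0.93,1,-0.627,-0.38,0.133,0,0,-0.93]}}

```text
time_s: 7.65
position: [0.566, -0.2689, 0.3605]
tool_rot: [[-0.95, 0.313, -0.001], [0.313, 0.95, 0.001], [0.001, 0.001, -1.0]]
ft_force: [0.5, 0.2, -0.1]
grip_width: 0.0856
```

```bash
python3 - <<'E'
from h import *
s=env.observe();print(s['time_s'],s['q'],s['position'],s['tool_rot'],s['ft_force'])
c=imaging.get_calibration('wrist')
im,d=snap('wrist','w4.png')
for t in ['probe_mid','probe_tip','plug_mid','rest']:
    for x in imaging.pinpoint('wrist',t)[:2]:
        p=x['pixel'];print(t,round(x['score'],2),np.round(p,1),plane(c,p,.05))
import pickle;pickle.dump(c,open('pics/w4.pkl','wb'))
cr=im[100:330,200:440];cv2.imwrite('pics/w4c.png',cv2.resize(cr,None,fx=2.5,fy=2.5,interpolation=cv2.INTER_CUBIC))
E
```

```text
7.65 [ -36.2278   27.7702   46.55      0.0203  105.7582 -107.9897] [ 0.566  -0.2689  0.3605] [[-0.9498  0.3129 -0.0009]
 [ 0.3129  0.9498  0.0011]
 [ 0.0012  0.0007 -1.    ]] [ 0.4922  0.1872 -0.1205]
probe_mid 0.92 [278.9 159.7] [ 0.544  -0.3141  0.05  ]
probe_tip 0.73 [281.1  90. ] [ 0.4603 -0.2807  0.05  ]
plug_mid 0.77 [335.3 160.2] [ 0.5687 -0.2415  0.05  ]
rest 0.8 [309.4 157.1] [ 0.5537 -0.2736  0.05  ]
```

View pics/w4.png

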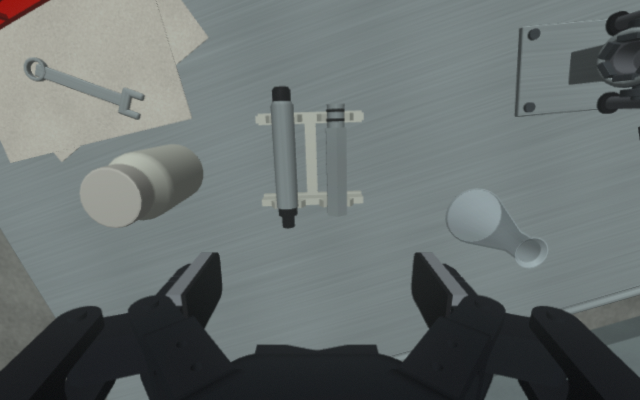

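```bash
python3 - <<'E'
from h import *
im=cv2.imread('pics/w4.png')[75:240,240:380];cv2.imwrite('pics/w4d.png',cv2.resize(im,None,fx=3.6,fy=3.6,interpolation=cv2.INTER_CUBIC))
E
```

```text
(no output)
```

View pics/w4d.png

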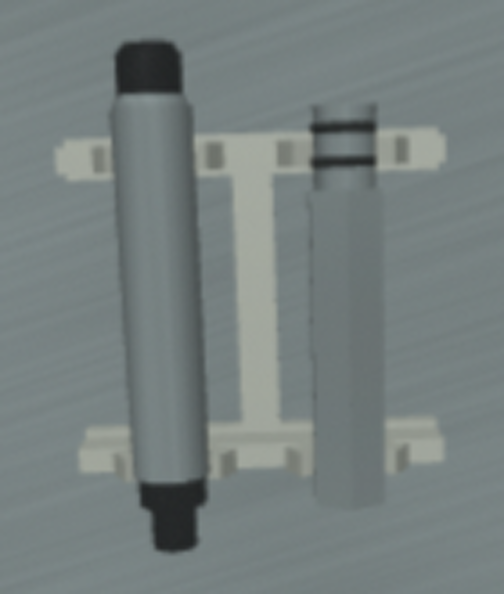

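```bash
python3 - <<'E'
from h import *
import pickle
c=pickle.load(open('pics/w4.pkl','rb'));d=np.load('pics/w4.png.npy')
f=lambda a,b:(240+(a+.5)/3.6-.5,75+(b+.5)/3.6-.5)
t=plane(c,f(151,96),.05);b=plane(c,f(171.5,482),.05);e1=plane(c,f(148,41),.05);e2=plane(c,f(175.5,551),.05)
for n,p in dict(steeltip=t,steelhead=b,tip=e1,head=e2).items():print(n,p)
u=(b-t)/np.linalg.norm(b-t);print('len steel',np.linalg.norm(b-t),'total',np.linalg.norm(e2-e1),np.degrees(np.arctan2(u[1],u[0])))
# depth-based axis fit
P=[]
for y in range(100,210):
    for x in range(265,305):
        if d[y,x]>0:
            p=w(c,(x,y),d[y,x]);
            if p[2]>.052:P.append(p)
P=np.array(P);print(len(P),P[:,2].max())
def g(v):
    a=v[0];uu=np.array([np.cos(a),np.sin(a),0]);q=P-np.array([.545,v[1],v[2]]);q=q-np.outer(q@uu,uu);return np.linalg.norm(q,axis=1)-.015
r=least_squares(g,[-.3,-.31,.05],loss='soft_l1',f_scale=.001) if 0 else None
from scipy.optimize import least_squares
r=least_squares(g,[-.3,-.31,.05],loss='soft_l1',f_scale=.001);print(np.degrees(r.x[0]),r.x,np.std(r.fun))
E
```

```text
steeltip [ 0.4736 -0.2848  0.05  ]
steelhead [ 0.6128 -0.3266  0.05  ]
tip [ 0.4556 -0.2795  0.05  ]
head [ 0.6404 -0.3348  0.05  ]
len steel 0.14534312243794317 total 0.19299162532625241 -16.7053012558785
2369 0.0666412752315299
-16.412937002248665 [-0.2865 -0.3062  0.0495] 0.0008609557388605527
```

```bash
cat >> kin.py <<'E'
D.append(([-36.2278,27.7702,46.55,.0203,105.7582,-107.9897],[.566,-.2689,.3605]))
RZ=Ro.from_euler('z',90,degrees=True).as_matrix()
def fk(q,v):
    a1,d1,l2,l3,d,L=v;r=np.radians(q);a=r[1]+r[2]
    p=np.array([a1+l2*np.sin(r[1])+l3*np.sin(a),d,d1+l2*np.cos(r[1])+l3*np.cos(a)])
    R=ext(q)@RZ;return Ro.from_euler('z',r[0]).as_matrix()@p+R[:,2]*L,R
def fitk():
    f=lambda v:np.r_[np.concatenate([fk(q,v)[0]-p for q,p in D]),.05*(v[0]),.003*(v[5]-.3),.003*(v[2]-v[3])]
    return least_squares(f,[0,.3,.4,.4,.117,.3])
def ik(p,R,v,q0):
    f=lambda q:np.r_[(fk(q,v)[0]-p)*10,Ro.from_matrix(fk(q,v)[1].T@R).as_rotvec()]
    r=least_squares(lambda q:f(np.degrees(q)),np.radians(q0));return np.degrees(r.x),np.linalg.norm(r.fun)
LIM=np.array([[-178.18,178.18],[-50.72,133.34],[12.68,142.11],[-81.47,261.47],[9.98,163.14],[-165.26,165.26]])
E
python3 - <<'E'
from kin import *
r=fitk();v=r.x;print(v,r.fun)
S=S-.002*np.array([-h[1],h[0],0])
for off in [.135,.235]:
  for sgn,nm in [(-1,'B'),(1,'A')]:
    for phi in [-60,-45,-30,-15,0,15,30,45,60]:
        x=sgn*xc;z=Ro.from_rotvec(np.radians(phi)*xc).apply(-zc);R=np.c_[x,np.cross(z,x),z]
        p=S+off*xc+.002*z
        best=None
        for q0 in [[5,30,60,0,90,20],[5,30,60,60,90,20],[5,30,60,-60,90,60],[5,30,60,60,60,150],[5,30,60,0,60,-150],[5,30,60,100,60,100]]:
            q,e=ik(p,R,v,q0)
            if best is None or e<best[1]: best=(q,e)
        q,e=best;ok=((q>LIM[:,0]+2)&(q<LIM[:,1]-2)).all()
        print(off,nm,phi,'OK' if ok and e<1e-3 else '--',round(e,4),np.round(q,0),'toolz',np.round(z,2))
E
```

```text
[-0.1269  0.7251  0.8369  0.3716  0.1174  1.2116] [ 0.0096  0.0131  0.0024 -0.016  -0.0022  0.0029 -0.0033 -0.0006  0.0008
  0.003  -0.002  -0.0061 -0.0063  0.0027  0.0014]
0.135 B -60 -- 0.7635 [ -4.  64.   0.  -2. 137.  26.] toolz [-0.9  -0.05 -0.43]
0.135 B -45 -- 0.5494 [  5.  64.  -0.  -8. 137.  25.] toolz [-0.77 -0.18 -0.61]
0.135 B -30 -- 0.3347 [ 15.  64.   0. -14. 136.  26.] toolz [-0.58 -0.31 -0.75]
0.135 B -15 -- 0.1244 [ 24.  66.   0. -20. 136.  29.] toolz [-0.36 -0.41 -0.84]
0.135 B 0 -- 0.0 [ 36.  78. -40. -54. 156.   2.] toolz [-0.11 -0.49 -0.87]
0.135 B 15 OK 0.0 [ 54.  43.  76. -26.  83.  71.] toolz [ 0.14 -0.53 -0.84]
0.135 B 30 OK 0.0 [ 75.  44.  96. -33.  72.  99.] toolz [ 0.39 -0.53 -0.75]
0.135 B 45 OK 0.0 [ 97.  53. 105. -36.  69. 125.] toolz [ 0.61 -0.5  -0.61]
0.135 B 60 OK 0.0 [116.  69. 103. -33.  71. 141.] toolz [ 0.79 -0.44 -0.43]
0.135 A -60 -- 0.7635 [ -4.  64.  -0.  -2. 137. 206.] toolz [-0.9  -0.05 -0.43]
0.135 A -45 -- 0.5494 [   5.   64.    0.   -8.  137. -155.] toolz [-0.77 -0.18 -0.61]
0.135 A -30 -- 0.3347 [  15.   64.    0.  -14.  136. -154.] to
[... 1216 characters left out ...]
0 -- 0.7657 [ -4.  61.   0.  -8. 139. 200.] toolz [-0.9  -0.05 -0.43]
0.235 A -45 -- 0.5376 [  4.  62.  -0. -14. 139. 199.] toolz [-0.77 -0.18 -0.61]
0.235 A -30 -- 0.3091 [ 12.  63.   0. 161. 222.  19.] toolz [-0.58 -0.31 -0.75]
0.235 A -15 -- 0.0839 [ 21.  65.   0. 156. 222.  22.] toolz [-0.36 -0.41 -0.84]
0.235 A 0 -- 0.0 [ 32.  47.  53. -21. 102. 225.] toolz [-0.11 -0.49 -0.87]
0.235 A 15 -- 0.0 [-110.  -76.  119.   19.  108.   90.] toolz [ 0.14 -0.53 -0.84]
0.235 A 30 -- 0.0 [-83. -76. 140.  19.  79. 104.] toolz [ 0.39 -0.53 -0.75]
0.235 A 45 -- 0.0 [100.  48. 115. -34.  66. 309.] toolz [ 0.61 -0.5  -0.61]
0.235 A 60 -- 0.0 [ -39.  -74.  205. -211.   17.  352.] toolz [ 0.79 -0.44 -0.43]
```

```bash
cat >> kin.py <<'E'
def fk(q,v):
    a1,d1,l2,l3,d,L,a3=v;r=np.radians(q);a=r[1]+r[2]
    p=np.array([a1+l2*np.sin(r[1])+l3*np.sin(a)+a3*np.cos(a),d,d1+l2*np.cos(r[1])+l3*np.cos(a)-a3*np.sin(a)])
    R=ext(q)@RZ;return Ro.from_euler('z',r[0]).as_matrix()@p+R[:,2]*L,R
def fitk():
    f=lambda v:np.r_[np.concatenate([fk(q,v)[0]-p for q,p in D]),.02*(v[0]),.003*(v[5]-.3),.003*(v[1]-.3),.003*(v[2]-v[3]),.003*v[6]]
    return least_squares(f,[0,.3,.4,.4,.117,.3,0])
E
python3 - <<'E'
from kin import *
r=fitk();print(r.x,r.fun)
for q,p in D: print(q,p,fk(q,r.x)[0])
q=np.radians([d[0] for d in D]);print(env.observe()['q'],env.observe()['position'])
E
```

```text
[0.0001 0.1557 0.5366 0.3509 0.1175 0.2657 0.103 ] [-0.      0.     -0.     -0.0001 -0.0001 -0.      0.0002  0.      0.
 -0.0001  0.     -0.      0.     -0.0001 -0.0004  0.0006  0.0003]
[54.1826, 21.8068, 74.3348, -0.0008, 83.8564, -12.3325] [0.2192, 0.5044, 0.2483] [0.2192 0.5044 0.2483]
[8.2389, 23.7967, 49.9096, 0.0191, 106.3655, 21.8332] [0.5592, 0.1998, 0.3806] [0.5591 0.1997 0.3806]
[7.2959, 24.7568, 48.9004, -0.0057, 105.9304, 20.4318] [0.5725, 0.1917, 0.3772] [0.5727 0.1917 0.3772]
[-36.2278, 27.7702, 46.55, 0.0203, 105.7582, -107.9897] [0.566, -0.2689, 0.3605] [ 0.5659 -0.2689  0.3605]
[ -36.1816   27.6747   46.5205    0.005   105.7594 -108.1419] [ 0.566  -0.2683  0.3617]
```

```bash
python3 - <<'E'
from kin import *
v=fitk().x
S=S-.002*np.array([-h[1],h[0],0])
for off in [.135,.235]:
  for sgn,nm in [(-1,'B'),(1,'A')]:
    for phi in [-45,-30,-15,0,15,30,45]:
        x=sgn*xc;z=Ro.from_rotvec(np.radians(phi)*xc).apply(-zc);R=np.c_[x,np.cross(z,x),z]
        p=S+off*xc+.002*z
        sols=[]
        for q0 in [[5,30,60,0,90,20],[5,30,60,60,90,20],[5,30,60,-60,90,60],[5,30,60,60,60,150],[5,30,60,0,60,-150],[5,30,60,100,60,100]]:
            q,e=ik(p,R,v,q0);sols.append((q,e,((q>LIM[:,0]+2)&(q<LIM[:,1]-2)).all() and e<1e-3))
        sols.sort(key=lambda s:(not s[2],s[1]));q,e,ok=sols[0]
        print(off,nm,phi,'OK' if ok else '--',round(e,4),np.round(q,0),'toolz',np.round(z,2))
E
```

```text
0.135 B -45 OK 0.0 [ -1.  52.  52. -15. 126.  21.] toolz [-0.77 -0.18 -0.61]
0.135 B -30 OK 0.0 [  1.  46.  60. -19. 111.  22.] toolz [-0.58 -0.31 -0.75]
0.135 B -15 OK 0.0 [  4.  40.  69. -23.  96.  24.] toolz [-0.36 -0.41 -0.84]
0.135 B 0 OK 0.0 [  6.  34.  79. -29.  79.  28.] toolz [-0.11 -0.49 -0.87]
0.135 B 15 OK 0.0 [  8.  30.  90. -38.  62.  36.] toolz [ 0.14 -0.53 -0.84]
0.135 B 30 OK 0.0 [ 10.  27. 101. -55.  46.  52.] toolz [ 0.39 -0.53 -0.75]
0.135 B 45 -- 0.0 [ 10.  28. 111. 271.  37.  84.] toolz [ 0.61 -0.5  -0.61]
0.135 A -45 OK 0.0 [  -1.   52.   52.  -15.  126. -159.] toolz [-0.77 -0.18 -0.61]
0.135 A -30 OK 0.0 [   1.   46.   60.  -19.  111. -158.] toolz [-0.58 -0.31 -0.75]
0.135 A -15 OK 0.0 [   4.   40.   69.  -23.   96. -156.] toolz [-0.36 -0.41 -0.84]
0.135 A 0 OK 0.0 [   6.   34.   79.  -29.   79. -152.] toolz [-0.11 -0.49 -0.87]
0.135 A 15 OK 0.0 [   8.   30.   90.  -38.   62. -144.] toolz [ 0.14 -0.53 -0.84]
0.135 A 30 OK 0.0 [  10.   27.  101.  -55.   46. -128.] toolz [ 0.39 -0.53 -0.75]
0.135 A 45 -- 0.0 [ 10.  28. 111.  91. -37.  84.] toolz [ 0.61 -0.5  -0.
[... 407 characters left out ...]
1.  19. 104. -52.  42.  39.] toolz [ 0.39 -0.53 -0.75]
0.235 B 45 -- 0.0 [ -3.  18. 115. -89.  28.  74.] toolz [ 0.61 -0.5  -0.61]
0.235 A -45 -- 0.0 [  -8.   47.   56.  -21.  126. -167.] toolz [-0.77 -0.18 -0.61]
0.235 A -30 -- 0.0 [  -6.   40.   63.  -23.  111. -166.] toolz [-0.58 -0.31 -0.75]
0.235 A -15 -- 0.0 [  -4.   34.   72.  -26.   95. -164.] toolz [-0.36 -0.41 -0.84]
0.235 A 0 OK 0.0 [  -2.   28.   82.  -30.   78. -161.] toolz [-0.11 -0.49 -0.87]
0.235 A 15 OK 0.0 [  -1.   22.   93.  -37.   60. -154.] toolz [ 0.14 -0.53 -0.84]
0.235 A 30 OK 0.0 [  -1.   19.  104.  -52.   42. -141.] toolz [ 0.39 -0.53 -0.75]
0.235 A 45 -- 0.0 [ -3.  18. 115.  91. -28.  74.] toolz [ 0.61 -0.5  -0.61]
```

```bash
python3 - <<'E'
from kin import *
import pickle
S=S-.002*np.array([-h[1],h[0],0]);n=np.array([-h[1],h[0],0])
for f,(y0,y1,x0,x1) in {'w1':(180,250,295,355),'w3':(190,252,280,345)}.items():
    c=pickle.load(open(f'pics/{f}.pkl','rb'));d=np.load(f'pics/{f}.png.npy')
    P=np.array([w(c,(x,y),d[y,x]) for y in range(y0,y1) for x in range(x0,x1) if d[y,x]>0]);Q=P-S
    xx=Q@xc;yy=Q@n;zz=Q@zc
    for a,b in [(.028,.036),(.036,.044),(.044,.052),(.052,.058),(.058,.064),(.064,.070),(.07,.076)]:
        m=(xx>a)&(xx<b)&(zz>.012)&(abs(yy)<.03)
        r=least_squares(lambda u:np.hypot(yy[m]-u[0],zz[m]-u[1])-u[2],[0,0,.031],loss='soft_l1',f_scale=.001)
        r2=least_squares(lambda u:np.hypot(yy[m]-u[0],zz[m]-u[1])-.031,[0,0],loss='soft_l1',f_scale=.001)
        print(f,a,m.sum(),'free',r.x,'fixed31',r2.x,np.std(r2.fun))
    r=imaging
    m=(np.abs(P[:,2])<.02);print('bench z',np.median(P[m,2]))
d=np.load('pics/w4.png.npy');c=pickle.load(open('pics/w4.pkl','rb'))
print('bench',np.median([w(c,(x,y),d[y,x])[2] for y in range(20,80,5) for x in range(300,480,5)]))
E
```

```text
w1 0.028 204 free [ 0.0019 -0.0008  0.0269] fixed31 [ 0.002  -0.0054] 0.0009171617809463365
w1 0.036 223 free [ 0.0021 -0.0001  0.0282] fixed31 [ 0.0021 -0.0033] 0.0008657103258651114
w1 0.044 215 free [ 0.002  -0.0003  0.0276] fixed31 [ 0.0022 -0.0041] 0.001720533649186914
w1 0.052 198 free [ 0.002  -0.001   0.0311] fixed31 [ 0.002  -0.0009] 0.0006730270464732084
w1 0.058 193 free [ 0.0018 -0.0007  0.0323] fixed31 [0.0017 0.0008] 0.0008514299963507487
w1 0.064 209 free [ 0.0021 -0.0004  0.0311] fixed31 [ 0.0021 -0.0003] 0.0010175335387254375
w1 0.07 219 free [0.002  0.0003 0.0293] fixed31 [ 0.002  -0.0016] 0.00142791596213794
bench z 0.009632132717238145
w3 0.028 449 free [0.0014 0.0422 0.0224] fixed31 [0.0006 0.0359] 0.006855124183532589
w3 0.036 237 free [ 0.0018 -0.0002  0.0284] fixed31 [ 0.0018 -0.0032] 0.020971688983731553
w3 0.044 368 free [0.0025 0.0771 0.0524] fixed31 [0.002 0.   ] 0.0480759288524544
w3 0.052 197 free [ 0.002  -0.0007  0.0316] fixed31 [ 0.002 -0.   ] 0.0010290329119230577
w3 0.058 215 free [0.002  0.0001 0.0315] fixed31 [0.002  0.0007] 0.000908201937305454
w3 0.064 205 free [ 0.002  -0.0005  0.0306] fixed31 [ 0.002 -0.001] 0.0006909742627955914
w3 0.07 195 free [ 0.0019 -0.0026  0.0295] fixed31 [ 0.0019 -0.0043] 0.002435023287734135
bench z 0.009623753633782983
bench -0.0007813773747427366
```

```bash
sed -i 's/^S=np.array.*/&/; s/S=np.array(\[.5657,.1645,.07\])/S=np.array([.5642,.1648,.07])/' h.py; python3 - <<'E'
from h import *
print(S);R=Rdown(163.5)
mv([.585,-.319,.12],R);mv([.585,-.319,.048],R)
E
```

```text
[0.5642 0.1648 0.07  ]
shift [-0.112 -0.141  0.806] turn [-0.     0.001 -0.034] dist 0.24767601851750248
shift [-0.112 -0.141  1.046] turn [-0.     0.001 -0.034] dist 0.31832564652483086
```

Request:
{"api": "step_arm", "payload": {"steps": [0.58,-0.112,-0.141,0.16,0,0,-0.034,0.58,-0.112,-0.141,0.32,0,0,-0.034,0.58,-0.112,-0.141,0.48,0,0,-0.034,0.58,-0.112,-0.141,0.64,0,0,-0.034,0.58,-0.112,-0.141,0.8,0,0,-0.034,0.58,-0.112,-0.141,0.8,0,0,-0.034]}}

```text
time_s: 8.5
position: [0.5827, -0.3181, 0.1156]
tool_rot: [[-0.959, 0.285, -0.008], [0.285, 0.959, 0.007], [0.01, 0.004, -1.0]]
ft_force: [-0.1, 0.2, -0.3]
grip_width: 0.0492
```

```bash
python3 - <<'E'
from h import *
s=env.observe();print(s['position'],s['tool_rot'],s['grip_width'],s['ft_force'])
im,d=snap('wrist','w5.png')
mv([.585,-.319,.048],Rdown(163.5))
E
```

```text
[ 0.5827 -0.3181  0.1156] [[-0.9586  0.2848 -0.0082]
 [ 0.2847  0.9586  0.0067]
 [ 0.0098  0.0041 -0.9999]] 0.0492365633955715 [-0.1029  0.17   -0.3403]
shift [-0.006  0.001  0.233] turn [ 0.003 -0.008 -0.001] dist 0.06988473049716358
```

View pics/w5.png

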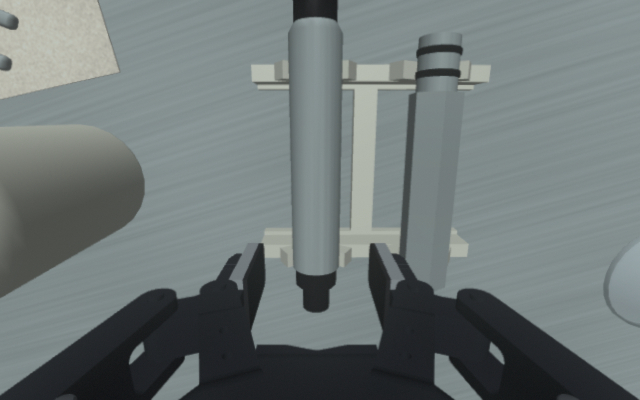

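```bash
python3 - <<'E'
from h import *
c=imaging.get_calibration('wrist')
u=np.array([np.cos(np.radians(-16.5)),np.sin(np.radians(-16.5)),0])
for k in [-.011,0,.011]: print(k,proj(c,np.array([.585,-.319,.05])+k*u))
for k in [-.095,-.072,0,.04,.065,.073,.095]: print('rod',k,proj(c,np.array([.547,-.3067,.05])+k*u))
print(plane(c,(316,310),.05),plane(c,(315,18),.05),plane(c,(316,273),.05))
E
```

```text
-0.011 [314.9452 208.4179]
0 [314.9897 225.0133]
0.011 [315.0332 241.1405]
rod -0.095 [316.2404 -15.3959]
rod -0.072 [316.3039  31.7159]
rod 0 [316.4787 162.428 ]
rod 0.04 [316.5619 225.1167]
rod 0.065 [316.6095 261.1084]
rod 0.073 [316.624  272.1427]
rod 0.095 [316.6624 301.3426]
[ 0.6444 -0.336   0.05  ] [ 0.4712 -0.285   0.05  ] [ 0.6175 -0.328   0.05  ]
```

```bash
python3 - <<'E'
from h import *
c=imaging.get_calibration('wrist');d=np.load('pics/w5.png.npy')
u=np.array([np.cos(np.radians(-16.5)),np.sin(np.radians(-16.5)),0]);m=np.array([.547,-.3067,.05])
for col in (360,275,465):
  for r in list(range(224,272,4))+list(range(60,92,4)):
    p=w(c,(col,r),d[r,col]);print(col,r,round((p-m)@u,4),round(p[2],4))
E
cd pics; python3 -c "
import cv2;im=cv2.imread('w5.png')[40:320,240:480];cv2.imwrite('w5c.png',cv2.resize(im,None,fx=2.1,fy=2.1))"
```

```text
360 224 0.0532 0.0096
360 228 0.056 0.0107
360 232 0.0596 0.0101
360 236 0.0615 0.0135
360 240 0.0619 0.0209
360 244 0.0616 0.0293
360 248 0.0648 0.0289
360 252 0.0669 0.0312
360 256 0.0708 0.0296
360 260 0.0871 0.0017
360 264 0.0911 0.001
360 268 0.094 0.0024
360 60 -0.0653 0.0005
360 64 -0.0626 0.0007
360 68 -0.0562 0.0287
360 72 -0.0539 0.0284
360 76 -0.0513 0.0305
360 80 -0.049 0.0304
360 84 -0.0482 0.0125
360 88 -0.0459 0.0088
275 224 0.0557 0.0021
275 228 0.0584 0.0037
275 232 0.0595 0.0099
275 236 0.0609 0.0148
275 240 0.0614 0.0217
275 244 0.0612 0.03
275 248 0.0643 0.0298
275 252 0.0683 0.0279
275 256 0.0704 0.0301
275 260 0.0868 0.002
275 264 0.0897 0.0034
275 268 0.0946 0.0009
275 60 -0.0652 0.0016
275 64 -0.0574 0.0372
275 68 -0.0552 0.0366
275 72 -0.0528 0.0373
275 76 -0.0506 0.0367
275 80 -0.0484 0.0364
275 84 -0.0481 0.0151
275 88 -0.0459 0.0098
465 224 0.0561 0.0019
465 228 0.0596 0.0016
465 232 0.0635 0.0003
465 236 0.0664 0.0017
465 240 0.0702 0.0007
465 244 0.0619 0.0291
465 248 0.065 0.0293
465 252 0.068 0.0296
465 256 0.0714 0.029
465 260 0.0871 0.0026
465 264 0.0909 0.0022
465 268 0.0945 0.0022
465 60 -0.0587 0.0439
465 64 -0.0566 0.0433
465 68 -0.0544 0.0439
465 72 -0.0521 0.0446
465 76 -0.0498 0.0451
465 80 -0.0487 0.0353
465 84 -0.0486 0.0112
465 88 -0.0462 0.0086
```

View pics/w5c.png

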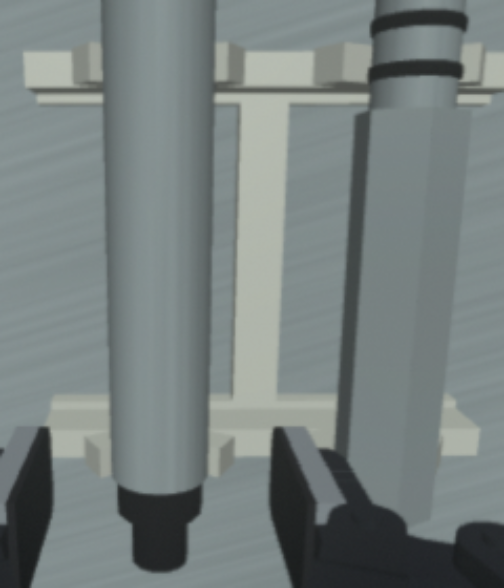

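Request:
{"api": "step_arm", "payload": {"steps": [0.58,-0.004,0.001,0.1,0,-0.008,0,0.58,-0.004,0.001,0.18,0,-0.008,0,0.58,-0.004,0.001,0.23,0,-0.008,0,0.58,-0.004,0.001,0.23,0,-0.008,0,0.3,-0.004,0.001,0.23,0,-0.008,0,0.2,-0.004,0.001,0.23,0,-0.008,0,0.2,-0.004,0.001,0.23,0,-0.008,0,0.2,-0.004,0.001,0.23,0,-0.008,0], "grip_force": 90}}

```text
time_s: 9.35
position: [0.5873, -0.3201, 0.0556]
tool_rot: [[-0.959, 0.284, 0.011], [0.284, 0.959, -0.003], [-0.011, -0.0, -1.0]]
ft_force: [1.8, 6.2, 7.4]
grip_width: 0.0271
```

```bash
python3 - <<'E'
from h import *
s=env.observe();print(s['time_s'],s['position'],s['tool_rot'],s['grip_width'],s['ft_force'],s['wrist_torque'])
E
```

```text
9.35 [ 0.5873 -0.3201  0.0556] [[-0.9586  0.2844  0.0107]
 [ 0.2844  0.9587 -0.0033]
 [-0.0112 -0.0001 -0.9999]] 0.027101997029661436 [1.7681 6.1568 7.3814] [ 0.8942 -0.2107  0.0071]
```

Request:
{"api": "step_arm", "payload": {"steps": [0.5,0,0,0,0,0,0,0.5,0,0,0.016,0,0.008,0,0.5,0,0,0.016,0,0.008,0,0.5,0,0,0.016,0,0.008,0]}}

```text
time_s: 9.75
position: [0.5857, -0.3206, 0.0472]
tool_rot: [[-0.959, 0.285, -0.0], [0.285, 0.959, 0.0], [0.0, -0.0, -1.0]]
ft_force: [0.3, 0.1, -0.7]
grip_width: 0.0428
```

```bash
python3 - <<'E'
from h import *
s=env.observe();print(s['time_s'],s['position'],s['tool_rot'],s['grip_width'],s['ft_force'],s['qvel'])
E
```

```text
9.75 [ 0.5857 -0.3206  0.0472] [[-0.9585  0.2849 -0.0003]
 [ 0.2849  0.9585  0.    ]
 [ 0.0003 -0.     -1.    ]] 0.042829413975301316 [ 0.2819  0.1256 -0.7407] [ 0.0691 -0.1565 -0.0156  0.0563 -0.1037 -0.0553]
```

Request:
{"api": "step_arm", "payload": {"steps": [0.35,0,0,0,0,0,0,0.2,0,0,0,0,0,0,0.2,0,0,0,0,0,0,0.2,0,0,0,0,0,0]}}

```text
time_s: 10.15
position: [0.5861, -0.3197, 0.0479]
tool_rot: [[-0.959, 0.285, 0.001], [0.285, 0.959, 0.001], [-0.0, 0.001, -1.0]]
ft_force: [2.0, 4.8, 4.9]
grip_width: 0.0275
```

```bash
python3 - <<'E'
from h import *
s=env.observe();print(s['time_s'],s['position'],s['tool_rot'],s['grip_width'],s['ft_force'],s['wrist_torque'])
snap('wrist','w6.png')
E
```

```text
10.15 [ 0.5861 -0.3197  0.0479] [[-0.9587  0.2846  0.0007]
 [ 0.2846  0.9587  0.001 ]
 [-0.0004  0.0011 -1.    ]] 0.02751040931595515 [1.9646 4.8442 4.8877] [ 0.878  -0.101   0.0065]
```

View pics/w6.png

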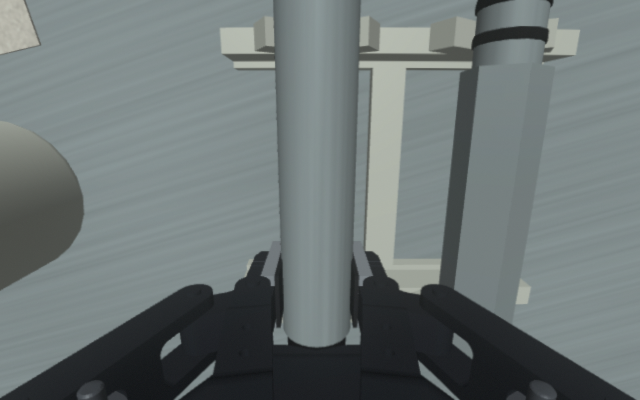

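```bash
cat >> kin.py <<'E'
def Rc(phi):
    z=Ro.from_rotvec(np.radians(phi)*xc).apply(-zc);x=-xc;return np.c_[x,np.cross(z,x),z]
def G(off,phi): return S+off*xc+.002*(-1)*0+Rc(phi)[:,2]*.002
E
python3 - <<'E'
from kin import *
from scipy.spatial.transform import Slerp
v=fitk().x;s=env.observe();q=s['q'];R0=s['tool_rot'];p0=s['position']
print('pred',fk(q,v)[0],p0)
R3=Rc(25);sl=Slerp([0,1],Ro.from_matrix([R0,R3]));print('ang',np.degrees((Ro.from_matrix(R0).inv()*Ro.from_matrix(R3)).magnitude()))
P=[p0+[0,0,.15],np.array([.53,-.22,.30]),np.array([.50,-.12,.30]),G(.25,25)]
F=[0,.33,.67,1]
pp,rr=p0,R0
for p,f in zip(P,F):
    R=sl(f).as_matrix();q,e=ik(p,R,v,q);print(np.round(q,1),e,'tool x',R[:,0],'tip',p+.135*R[:,0]);mv(p,R,pp,rr);pp,rr=p,R
for off in (.2,.135): q,e=ik(G(off,25),R3,v,q);print(np.round(q,1),e)
E
```

```text
pred [ 0.5859 -0.3196  0.0479] [ 0.586  -0.3197  0.0478]
ang 87.02822794814443
[ -38.8   35.8   58.2    0.1   86.  -112.2] 4.4972172608791205e-13 tool x [-0.9587  0.2846 -0.0003] tip [ 0.4566 -0.2813  0.1978]
shift [-0.     0.001 -0.5  ] turn [-0. -0. -0.] dist 0.15
[-34.6  16.3  75.2   0.5  74.9 -82.7] 3.1617893216654006e-10 tool x [-0.721   0.653  -0.2317] tip [ 0.4327 -0.1318  0.2687]
shift [ 0.274  0.266 -0.34 ] turn [ 0.02  -0.304  0.561] dist 0.15334022787719945
[-20.9   7.3  90.7 -13.2  58.1 -37.5] 6.573915394710852e-15 tool x [-0.293   0.8604 -0.417 ] tip [ 0.4605 -0.0038  0.2437]
shift [ 0.29   0.182 -0.062] turn [ 0.02  -0.313  0.578] dist 0.10440306508910552
[ -2.9  18.8 100.6 -45.1  47.3  30.9] 3.7913988333860664e-12 tool x [ 0.1955  0.8437 -0.5   ] tip [0.5423 0.0667 0.1259]
shift [0.341 0.082 0.254] turn [ 0.02  -0.304  0.561] dist 0.13004784251854115
[  2.6  22.7  99.5 -47.   48.8  38. ] 2.393098643363481e-15
[  9.1  28.   96.9 -48.2  51.   45.5] 1.804782513399431e-15
```

Request:
{"api": "step_arm", "payload": {"steps": [0.2,0,0,-0.05,0,0,0,0.2,0,0,-0.12,0,0,0,0.2,0,0,-0.22,0,0,0,0.2,0,0,-0.35,0,0,0,0.2,0,0,-0.5,0,0,0,0.2,0,0,-0.5,0,0,0]}}

```text
time_s: 10.8
position: [0.5872, -0.322, 0.205]
tool_rot: [[-0.958, 0.285, 0.01], [0.285, 0.958, -0.008], [-0.012, -0.005, -1.0]]
ft_force: [0.7, 0.3, -3.3]
grip_width: 0.0274
```

Request:
{"api": "step_arm", "payload": {"steps": [0.2,0.274,0.266,-0.34,0.02,-0.304,0.561,0.2,0.274,0.266,-0.34,0.02,-0.304,0.561,0.2,0.274,0.266,-0.34,0.02,-0.304,0.561,0.2,0.274,0.266,-0.34,0.02,-0.304,0.561,0.2,0.274,0.266,-0.34,0.02,-0.304,0.561]}}

```text
time_s: 11.3
position: [0.5287, -0.2194, 0.3004]
tool_rot: [[-0.721, 0.664, 0.198], [0.652, 0.747, -0.129], [-0.234, 0.036, -0.972]]
ft_force: [-0.2, -1.3, -4.9]
grip_width: 0.0273
```

Request:
{"api": "step_arm", "payload": {"steps": [0.2,0.29,0.182,-0.062,0.02,-0.313,0.578,0.2,0.29,0.182,-0.062,0.02,-0.313,0.578,0.2,0.29,0.182,-0.062,0.02,-0.313,0.578,0.2,0.29,0.182,-0.062,0.02,-0.313,0.578,0.2,0.29,0.182,-0.062,0.02,-0.313,0.578]}}

```text
time_s: 11.8
position: [0.4992, -0.1201, 0.2975]
tool_rot: [[-0.296, 0.904, 0.309], [0.86, 0.393, -0.326], [-0.416, 0.169, -0.893]]
ft_force: [0.0, 0.4, -4.3]
grip_width: 0.0274
```

```bash
python3 - <<'E'
from kin import *
s=env.observe();print(s['time_s'],s['q'],s['position'],s['tool_rot'],s['grip_width'],s['ft_force'],s['wrist_torque'])
v=fitk().x;print(fk(s['q'],v))
mv(G(.27,25),Rc(25))
snap('scene','s7.png');snap('top','t7.png')
E
```

```text
11.8 [-21.5662   8.2147  89.526  -12.8798  58.4264 -38.4524] [ 0.4992 -0.1201  0.2975] [[-0.2959  0.904   0.3087]
 [ 0.8598  0.3928 -0.3262]
 [-0.4161  0.1689 -0.8935]] 0.02743463340027168 [ 0.0291  0.443  -4.2515] [ 0.2052  0.2874 -0.0059]
(array([ 0.507 , -0.1283,  0.3001]), array([[-0.2959,  0.904 ,  0.3087],
       [ 0.8598,  0.3928, -0.3262],
       [-0.4161,  0.1689, -0.8935]]))
shift [0.278 0.059 0.232] turn [ 0.016 -0.305  0.565] dist 0.1102224449896837
```

View pics/s7.png

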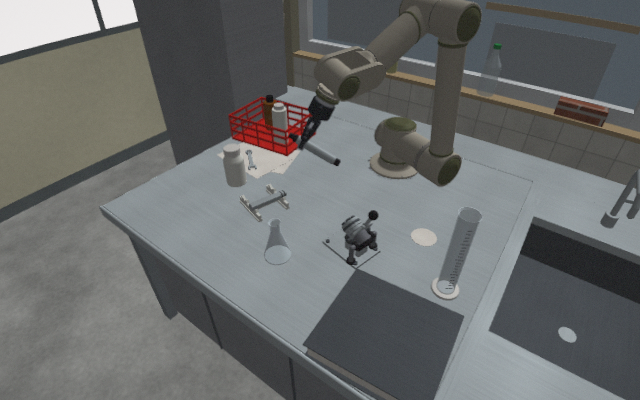

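Request:
{"api": "step_arm", "payload": {"steps": [0.2,0.278,0.059,0.232,0.016,-0.305,0.565,0.2,0.278,0.059,0.232,0.016,-0.305,0.565,0.2,0.278,0.059,0.232,0.016,-0.305,0.565,0.2,0.278,0.059,0.232,0.016,-0.305,0.565,0.2,0.278,0.059,0.232,0.016,-0.305,0.565,0.2,0.278,0.059,0.232,0.016,-0.305,0.565]}}

```text
time_s: 12.5
position: [0.5129, -0.0646, 0.2032]
tool_rot: [[0.197, 0.931, 0.308], [0.843, -0.0, -0.538], [-0.501, 0.365, -0.785]]
ft_force: [-0.2, 0.2, -4.5]
grip_width: 0.0275
```

```bash
python3 - <<'E'
from kin import *
s=env.observe();print(s['time_s'],s['q'],s['position'],s['tool_rot'],s['ft_force'])
print(G(.27,25),Rc(25))
mv(G(.27,25),Rc(25))
for n,(a,b,x,y) in {'scene':(270,170,400,280),'top':(190,170,350,270),}.items():
    im,d=snap(n,n+'8.png');c=imaging.get_calibration(n)
    im=im.copy()
    u=-s['tool_rot'][:,0]
    g=s['position']-.002*s['tool_rot'][:,2]
    big=cv2.resize(im[b:y,a:x],None,fx=5,fy=5,interpolation=cv2.INTER_CUBIC)
    def P(p): q=proj(c,p);return int((q[0]-a+.5)*5),int((q[1]-b+.5)*5)
    cv2.line(big,P(S),P(S+.08*xc),(0,0,255),1);cv2.line(big,P(g-.135*u),P(g+.055*u),(0,255,0),1);cv2.circle(big,P(S+.08*xc),3,(0,0,255),1)
    cv2.imwrite(f'pics/{n}8c.png',big)
snap('wrist','w8.png')
E
```

```text
12.5 [ -6.964   17.4882  99.3833 -43.0199  46.7229  25.1485] [ 0.5129 -0.0646  0.2032] [[ 0.1968  0.9308  0.308 ]
 [ 0.8429 -0.0002 -0.538 ]
 [-0.5007  0.3655 -0.7847]] [-0.179   0.2467 -4.4649]
[ 0.512  -0.0641  0.2034] [[ 0.1955  0.9306  0.3094]
 [ 0.8437  0.0012 -0.5369]
 [-0.5     0.366  -0.7849]]
shift [ 0.001 -0.003 -0.002] turn [-0.002  0.002 -0.001] dist 0.0010849097519665802
```

View pics/scene8c.png

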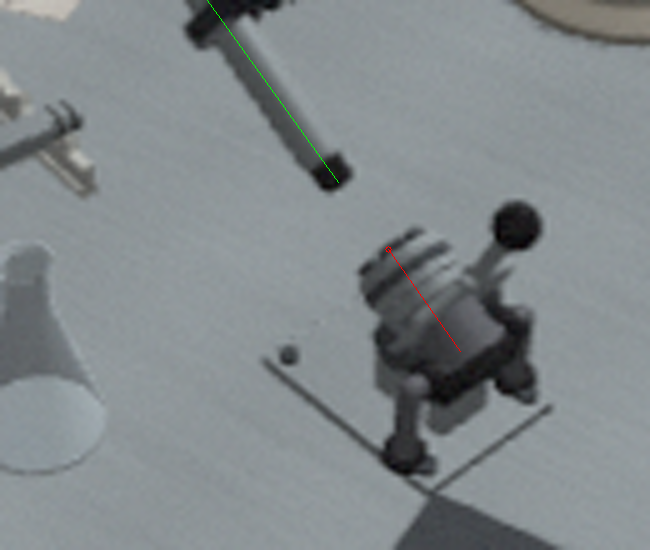

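View pics/top8c.png

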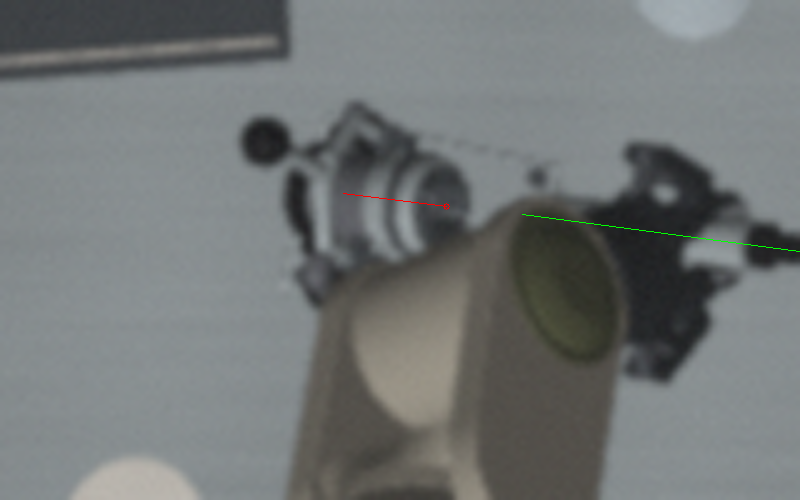

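View pics/w8.png

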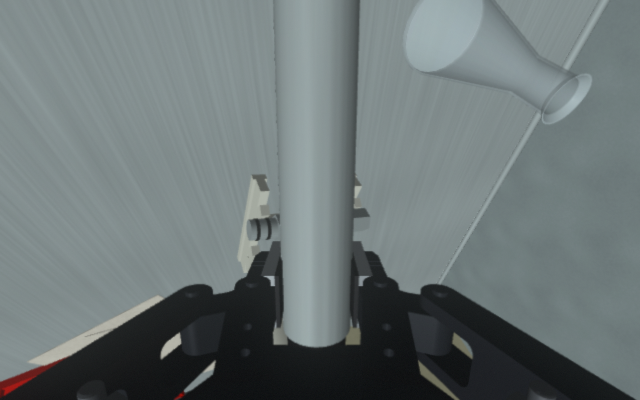

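Request:
{"api": "step_arm", "payload": {"steps": [0.2,0.06,-0.003,0,0,0,0,0.2,0.12,-0.003,0,0,0,0,0.2,0.16,-0.003,0,0,0,0,0.2,0.19,-0.003,0,0,0,0,0.2,0.21,-0.003,0,0,0,0,0.2,0.23,-0.003,0,0,0,0,0.2,0.23,-0.003,0,0,0,0]}}

```text
time_s: 13.35
position: [0.5259, -0.0064, 0.1703]
tool_rot: [[0.198, 0.929, 0.312], [0.843, 0.0, -0.538], [-0.5, 0.369, -0.783]]
ft_force: [-0.2, 0.9, -4.7]
grip_width: 0.0272
```

```bash
python3 - <<'E'
from kin import *
s=env.observe();R=s['tool_rot'];print(s['time_s'],s['position'],s['ft_force'],'tool f',R.T@(s['ft_force']-[-.2,.2,-4.5]),'tq',R.T@s['wrist_torque'])
g=s['position']-.002*R[:,2];q=g-S;print('xc,yc,zc',q@xc,q@yc,q@zc,'tilt',R[:,0]+xc)
for n,(a,b,x,y) in {'scene':(270,170,400,280)}.items():
    im,d=snap(n,n+'9.png');big=cv2.resize(im[b:y,a:x],None,fx=5,fy=5,interpolation=cv2.INTER_CUBIC);cv2.imwrite(f'pics/{n}9c.png',big)
E
```

```text
13.35 [ 0.5259 -0.0064  0.1703] [-0.1503  0.9395 -4.7132] tool f [ 0.7398 -0.0322 -0.2154] tq [ 0.3824  0.403  -0.0729]
xc,yc,zc 0.20211689883023598 0.00045687204716112536 0.0009670031873557977 tilt [ 0.0028 -0.0007 -0.0001]
```

View pics/scene9c.png

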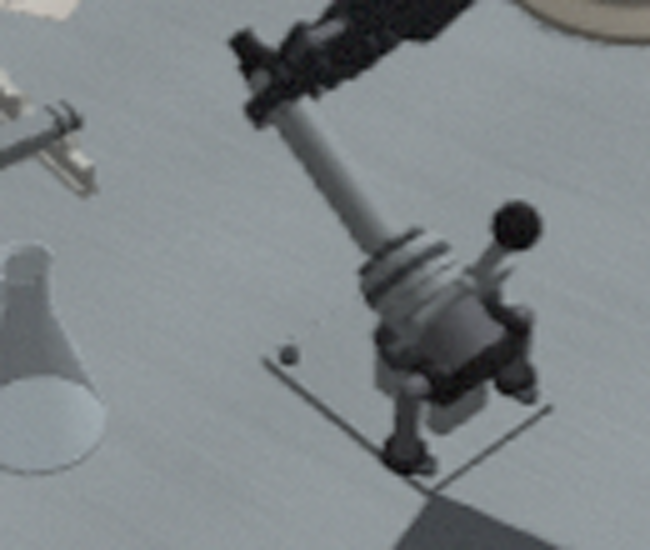

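Request:
{"api": "step_arm", "payload": {"steps": [0.2,0.03,0,0.002,0,0,0,0.2,0.06,0,0.002,0,0,0,0.2,0.09,0,0.002,0,0,0,0.2,0.1,0,0.002,0,0,0,0.2,0.1,0,0.002,0,0,0]}}

```text
time_s: 13.9
position: [0.532, 0.0189, 0.1546]
tool_rot: [[0.198, 0.929, 0.312], [0.843, 0.001, -0.538], [-0.5, 0.369, -0.783]]
ft_force: [-0.1, -0.5, -4.7]
grip_width: 0.0277
```

```bash
cat > st.py <<'E'
from kin import *
s=env.observe();R=s['tool_rot'];print(s['time_s'],s['position'],s['ft_force'],'tool f',R.T@(s['ft_force']-[-.2,.2,-4.5]),'tq',R.T@s['wrist_torque'])
g=s['position']-.002*R[:,2];q=g-S;print('xc,yc,zc',q@xc,q@yc,q@zc,'tilt',R[:,0]+xc,s['grip_width'])
E
python3 st.py
```

```text
13.9 [0.532  0.0189 0.1546] [-0.1099 -0.5031 -4.6943] tool f [-0.4776  0.0113  0.5586] tq [ 0.4381  0.4158 -0.0436]
xc,yc,zc 0.1716476819332282 0.0006791019810770119 0.0003380337213379931 tilt [ 0.0024 -0.0007 -0.0003] 0.02771946970130862
```

Request:
{"api": "step_arm", "payload": {"steps": [0.2,0.03,0,0,0,0,0,0.2,0.06,0,0,0,0,0,0.2,0.085,0,0,0,0,0,0.2,0.09,0,0,0,0,0,0.2,0.09,0,0,0,0,0]}}

```text
time_s: 14.4
position: [0.5373, 0.0415, 0.1412]
tool_rot: [[0.198, 0.929, 0.312], [0.843, 0.001, -0.538], [-0.5, 0.37, -0.783]]
ft_force: [-0.2, 0.2, -4.6]
grip_width: 0.0277
```

```bash
python3 st.py
```

```text
14.4 [0.5373 0.0415 0.1412] [-0.2184  0.213  -4.5999] tool f [ 0.0573 -0.0541  0.0655] tq [ 0.4516  0.4416 -0.1068]
xc,yc,zc 0.14491567046964293 0.0008328204906560503 0.0003969484466529539 tilt [ 0.0028 -0.0008 -0.0002] 0.02774440148690949
```

Now feed slowly to contact.

Request:
{"api": "step_arm", "payload": {"steps": [0.2,0.008,0,0,0,0,0,0.2,0.016,0,0,0,0,0,0.2,0.024,0,0,0,0,0,0.2,0.03,0,0,0,0,0,0.2,0.03,0,0,0,0,0]}}

```text
time_s: 14.9
position: [0.5388, 0.0472, 0.1378]
tool_rot: [[0.2, 0.929, 0.31], [0.84, -0.0, -0.542], [-0.504, 0.369, -0.781]]
ft_force: [-3.2, -9.4, 1.8]
grip_width: 0.0274
```

```bash
python3 st.py
```

```text
14.9 [0.5388 0.0472 0.1378] [-3.1551 -9.3763  1.7604] tool f [-11.7925  -0.4316  -0.6165] tq [ 0.5697 -1.3181 -0.1035]
xc,yc,zc 0.13808357784874634 0.0009403677658443381 0.00040260497620897166 tilt [ 0.0048 -0.0032 -0.0036] 0.027380388985420463
```

Request:
{"api": "step_arm", "payload": {"steps": [0.2,0.005,0,0,0,0,0,0.2,0.01,0,0,0,0,0,0.2,0.012,0,0,0,0,0,0.2,0.012,0,0,0,0,0]}}

```text
time_s: 15.3
position: [0.5389, 0.0473, 0.1377]
tool_rot: [[0.203, 0.93, 0.307], [0.837, -0.002, -0.548], [-0.509, 0.368, -0.778]]
ft_force: [-8.6, -26.5, 13.2]
grip_width: 0.0275
```

```bash
python3 st.py
```

```text
15.3 [0.5389 0.0473 0.1377] [ -8.5767 -26.5419  13.1798] tool f [-33.0688  -1.2315  -1.6777] tq [ 0.5511 -4.4369 -0.2097]
xc,yc,zc 0.13788435102543173 0.0010384178577483377 0.000406534511911568 tilt [ 0.0076 -0.0071 -0.0089] 0.027455842118556093
```

Request:
{"api": "step_arm", "payload": {"steps": [0.2,-0.012,0,0,0,0,0,0.2,-0.015,0,0,0,0,0,0.2,-0.015,0,0,0,0,0]}}

```text
time_s: 15.6
position: [0.5388, 0.0472, 0.1379]
tool_rot: [[0.2, 0.929, 0.311], [0.842, -0.0, -0.54], [-0.502, 0.37, -0.782]]
ft_force: [-2.5, -8.0, 1.4]
grip_width: 0.0272
```

```bash
python3 st.py; python3 - <<'E'
from kin import *
for n,(a,b,x,y) in {'scene':(270,170,400,280),'top':(190,170,350,270)}.items():
    im,d=snap(n,n+'10.png');c=imaging.get_calibration(n);big=cv2.resize(im[b:y,a:x],None,fx=5,fy=5,interpolation=cv2.INTER_CUBIC)
    for k in (.08,.167,.19):
        q=proj(c,S+k*xc);cv2.circle(big,(int((q[0]-a+.5)*5),int((q[1]-b+.5)*5)),3,(0,0,255),1)
    cv2.imwrite(f'pics/{n}10c.png',big)
snap('wrist','w10.png')
E
```

```text
15.6 [0.5388 0.0472 0.1379] [-2.548  -8.0379  1.3833] tool f [-10.3542  -0.0044  -0.8828] tq [ 0.5116 -0.9981 -0.0984]
xc,yc,zc 0.13813084370178652 0.0009187575056639472 0.0004214967783029289 tilt [ 0.0043 -0.002  -0.0017] 0.027172356707286734
```

View pics/scene10c.png

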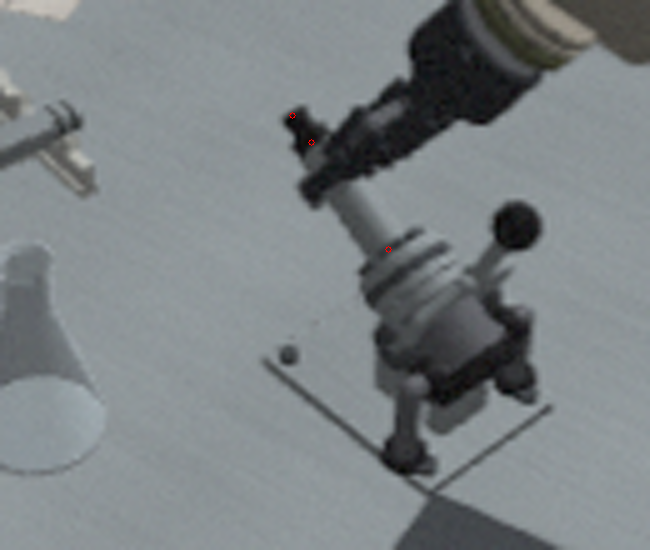

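View pics/w10.png

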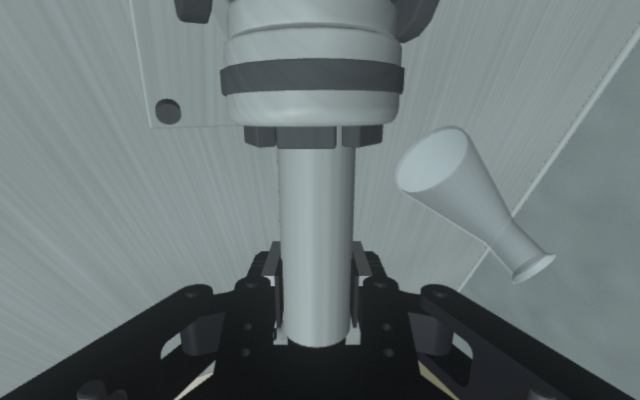

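View pics/top10c.png

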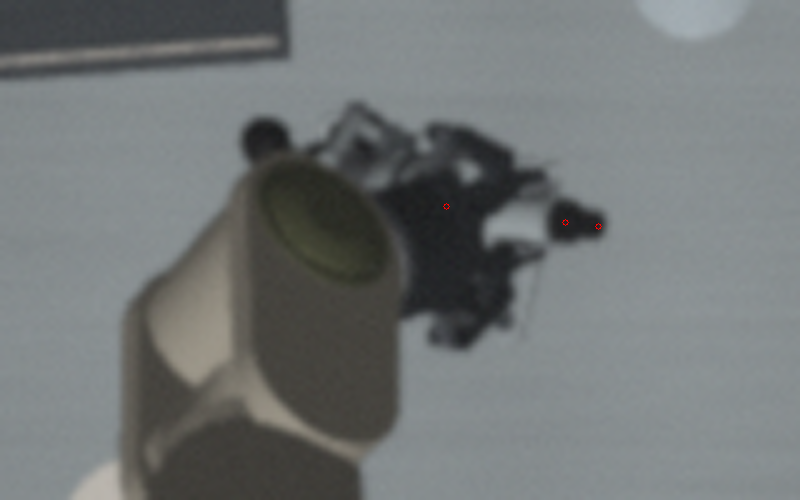

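Request:
{"api": "step_arm", "payload": {"steps": [0.5,-0.015,0,0,0,0,0,0.6,-0.015,0,0,0,0,0,0.6,-0.015,0,0,0,0,0,0.6,-0.015,0,-0.08,0,0,0,0.6,-0.015,0,-0.2,0,0,0,0.6,-0.1,0,-0.35,0,0,0,0.6,-0.2,0,-0.5,0,0,0,0.6,-0.2,0,-0.5,0,0,0]}}

```text
time_s: 16.55
position: [0.4802, 0.079, 0.2906]
tool_rot: [[0.203, 0.925, 0.321], [0.844, 0.001, -0.536], [-0.496, 0.379, -0.781]]
ft_force: [0.2, 0.0, -0.7]
grip_width: 0.0512
```

```bash
python3 st.py; python3 - <<'E'
from kin import *
import pickle
c=imaging.get_calibration('wrist');im,d=snap('wrist','w11.png');pickle.dump(c,open('pics/w11.pkl','wb'))
n,(a,b,x,y)='scene',(270,170,400,280)
im,d=snap(n,n+'11.png');c=imaging.get_calibration(n);big=cv2.resize(im[b:y,a:x],None,fx=5,fy=5,interpolation=cv2.INTER_CUBIC)
for k in (.08,.167,.19):
        q=proj(c,S+k*xc);cv2.circle(big,(int((q[0]-a+.5)*5),int((q[1]-b+.5)*5)),3,(0,0,255),1)
cv2.imwrite(f'pics/{n}11c.png',big)
E
```

```text
16.55 [0.4802 0.079  0.2906] [ 0.1876  0.0027 -0.6775] tool f [-1.9859  1.8081 -2.7546] tq [ 0.206   0.2705 -0.0349]
xc,yc,zc 0.19908623470777306 -0.06335056801610482 0.1415325725263212 tilt [0.0071 0.0004 0.0035] 0.051171773514992414
```

View pics/scene11c.png

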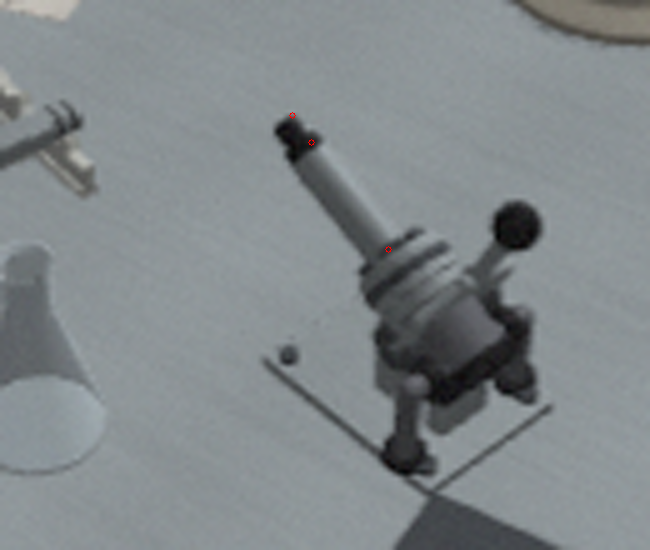

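View pics/w11.png

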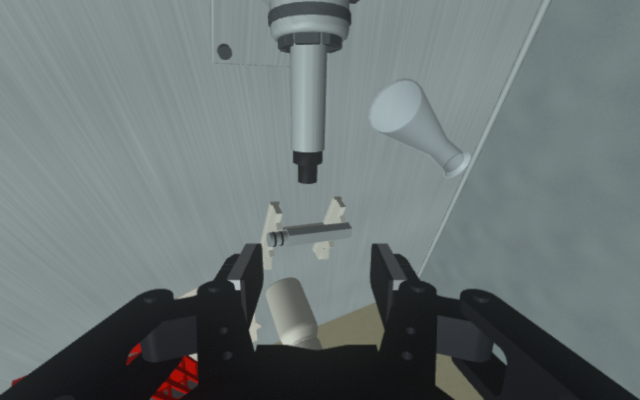

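```bash
cat > hd.py <<'E'
import sys
from kin import *
import pickle
f=sys.argv[1];c=pickle.load(open(f'pics/{f}.pkl','rb'));d=np.load(f'pics/{f}.png.npy')
a,b,x0,x1=map(int,sys.argv[2:6])
Q=np.array([w(c,(x,y),d[y,x]) for y in range(a,b) for x in range(x0,x1) if d[y,x]>0])-S
X,Y,Z=Q@xc,Q@yc,Q@zc
m=(np.abs(Y)<.03)&(np.abs(Z)<.03)&(X>.06);X,Y,Z=X[m],Y[m],Z[m];print('max xc',np.sort(X)[-12:])
for lo in np.arange(.085,.195,.01):
    k=(X>lo)&(X<lo+.01)
    if k.sum()>8: print(round(lo,3),k.sum(),'y mid',(Y[k].min()+Y[k].max())/2,'ztop',np.percentile(Z[k],97))
E
python3 hd.py w11 30 200 270 350
```

```text
max xc [0.1902 0.1903 0.1903 0.1904 0.1904 0.1904 0.1904 0.1905 0.1905 0.1905
 0.1906 0.1907]
0.085 516 y mid 5.785218752086922e-05 ztop 0.010986035875223375
0.095 482 y mid 0.0007297170512158002 ztop 0.01030744786460373
0.105 464 y mid -0.00023215254588343937 ztop 0.009184375007711559
0.115 454 y mid 0.0006093133431337413 ztop 0.008337928179829252
0.125 417 y mid 0.0011510100056552402 ztop 0.007578879875790938
0.135 427 y mid 0.0003104776198539867 ztop 0.006521894595526013
0.145 401 y mid 0.0007617021793648888 ztop 0.005806039057889409
0.155 359 y mid 0.0014048857442387156 ztop 0.0049304502996328865
0.165 293 y mid 0.0020625486783639067 ztop 0.0024413714071842185
0.175 208 y mid 0.002282110444181331 ztop -0.003066685685883685
0.185 114 y mid 0.0013125707087890243 ztop -0.0038048899997062216
```

```bash
python3 - <<'E'
from kin import *
R=Rdown(76.95);b=ball(0);print(b)
up=b+[0,0,.10];mv(up,R)
P=b-[0,0,.002]
mv(P,R,up,R)
for th in [.1,.2,.3,.4,.5,.6,.7,.8,.84]: mv(ball(th)-[0,0,.002],R,P,R)
v=fitk().x
for p in [up,P,ball(.8)]: print(ik(p,R,v,[8,25,60,0,95,20]))
E
```

```text
[0.5715 0.1963 0.195 ]
shift [ 0.377  0.293 -0.138] turn [0.552 0.655 0.141] dist 0.14923380403327197
shift [0.   0.   0.34] turn [0. 0. 0.] dist 0.102
shift [ 0.037 -0.     0.019] turn [0. 0. 0.] dist 0.01249479231766959
shift [ 0.072 -0.     0.042] turn [0. 0. 0.] dist 0.024958354161707046
shift [0.105 0.    0.068] turn [0. 0. 0.] dist 0.0373595331183998
shift [ 0.134 -0.     0.097] turn [0. 0. 0.] dist 0.04966733269876532
shift [0.161 0.    0.129] turn [0. 0. 0.] dist 0.06185098981363075
shift [ 0.185 -0.     0.163] turn [0. 0. 0.] dist 0.0738800516653349
shift [ 0.204 -0.     0.2  ] turn [0. 0. 0.] dist 0.08572445186386284
shift [ 0.221 -0.     0.238] turn [0. 0. 0.] dist 0.09735458557716266
shift [ 0.226 -0.     0.254] turn [0. 0. 0.] dist 0.10194011326489258
(array([ 7.7454, 26.0011, 59.855 , -0.    , 94.1439, 20.7954]), np.float64(2.499879949754653e-15))
(array([ 7.7454, 29.6547, 70.528 , -0.    , 79.8173, 20.7954]), np.float64(1.450184426409092e-14))
(array([13.4236, 36.8725, 69.1369,  0.    , 73.9906, 26.4736]), np.float64(1.2700094546514385e-11))
```

Request:
{"api": "step_arm", "payload": {"steps": [0.6,0.1,0.05,-0.2,0.1,0.1,0.02,0.6,0.25,0.15,-0.25,0.25,0.3,0.06,0.6,0.377,0.293,-0.138,0.552,0.655,0.141,0.6,0.377,0.293,-0.138,0.552,0.655,0.141,0.6,0.377,0.293,-0.138,0.552,0.655,0.141,0.6,0.377,0.293,-0.138,0.552,0.655,0.141,0.6,0.377,0.293,-0.138,0.552,0.655,0.141,0.6,0.377,0.293,-0.138,0.552,0.655,0.141]}}

```text
time_s: 17.45
position: [0.5709, 0.1962, 0.2928]
tool_rot: [[0.225, 0.974, -0.004], [0.974, -0.225, -0.003], [-0.004, -0.003, -1.0]]
ft_force: [0.6, 1.2, 0.5]
grip_width: 0.0511
```

```bash
python3 - <<'E'
from kin import *
s=env.observe();print(s['time_s'],s['position'],s['tool_rot'],s['ft_force'],s['grip_width'])
im,d=snap('wrist','w12.png');c=imaging.get_calibration('wrist');r=imaging.pinpoint('wrist','lever_ball');print(r[:1])
if r:
    p=r[0]['pixel'];print(w(c,p,d[int(p[1]),int(p[0])]+.015))
mv(ball(0)-[0,0,.002],Rdown(76.95))
E
```

```text
17.45 [0.5709 0.1962 0.2928] [[ 0.2254  0.9743 -0.0037]
 [ 0.9743 -0.2254 -0.0029]
 [-0.0037 -0.0029 -1.    ]] [0.616  1.1565 0.4931] 0.05114741461363503
[{'pixel': [314.5, 206.2], 'score': 0.72}]
[0.5711 0.1995 0.193 ]
shift [0.001 0.003 0.335] turn [-0.003  0.003  0.001] dist 0.10049894815145051
```

View pics/w12.png

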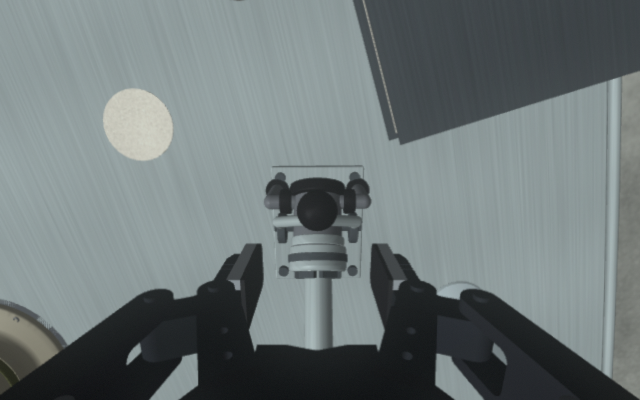

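Request:
{"api": "step_arm", "payload": {"steps": [0.6,0.01,0.003,0.12,0,0,0,0.6,0.01,0.003,0.24,0,0,0,0.6,0.01,0.003,0.32,0,0,0,0.6,0.01,0.003,0.338,0,0,0,0.6,0.01,0.003,0.338,0,0,0,0.35,0.01,0.003,0.338,0,0,0,0.2,0.01,0.003,0.338,0,0,0,0.2,0.01,0.003,0.338,0,0,0,0.2,0.01,0.003,0.338,0,0,0], "grip_force": 30}}

```text
time_s: 18.45
position: [0.5718, 0.1993, 0.1938]
tool_rot: [[0.226, 0.974, -0.004], [0.974, -0.226, 0.001], [-0.0, -0.004, -1.0]]
ft_force: [-6.5, 3.4, 6.1]
grip_width: 0.028
```

```bash
python3 - <<'E'
from kin import *
s=env.observe();print(s['time_s'],s['position'],s['ft_force'],s['grip_width'])
E
```

```text
18.45 [0.5718 0.1993 0.1938] [-6.5437  3.4115  6.084 ] 0.028025914972339017
```

Swing the lever shut along the arc.

Request:
{"api": "step_arm", "payload": {"steps": [0.2,0.037,0,0.019,0,0,0,0.2,0.072,0,0.042,0,0,0,0.2,0.105,0,0.068,0,0,0,0.2,0.134,0,0.097,0,0,0,0.2,0.161,0,0.129,0,0,0,0.2,0.185,0,0.163,0,0,0,0.2,0.204,0,0.2,0,0,0,0.2,0.216,0,0.238,0,0,0,0.2,0.22,0,0.256,0,0,0,0.2,0.22,0,0.256,0,0,0]}}

```text
time_s: 19.45
position: [0.5864, 0.2642, 0.1173]
tool_rot: [[0.225, 0.974, -0.004], [0.974, -0.225, 0.001], [0.0, -0.004, -1.0]]
ft_force: [-9.6, 5.0, 8.8]
grip_width: 0.0277
```

```bash
python3 - <<'E'
from kin import *
s=env.observe();print(s['time_s'],s['position'],s['ft_force'],s['grip_width'],ball(.8))
b=s['position']-.002*s['tool_rot'][:,2];q=b-piv;print('theta from tcp',.1-np.arctan2(q@xc,q@zc),np.linalg.norm(q))
E
```

```text
19.45 [0.5864 0.2642 0.1173] [-9.641   5.0311  8.8223] 0.027650914342902556 [0.5864 0.2607 0.1235]
theta from tcp 0.8406932191785408 0.1268230614127183
```

Request:
{"api": "step_arm", "payload": {"steps": [0.4,0,0,0,0,0,0,0.6,0,0,0,0,0,0,0.6,0,0,0,0,0,0,0.6,0,0,-0.1,0,0,0,0.6,0,0,-0.25,0,0,0,0.6,0,0,-0.4,0,0,0,0.6,0,0,-0.56,0,0,0,0.6,-0.2,0,-0.7,0,0,0,0.6,-0.2,0,-0.7,0,0,0,0.6,-0.2,0,-0.7,0,0,0]}}

```text
time_s: 20.45
position: [0.5747, 0.2023, 0.3272]
tool_rot: [[0.229, 0.973, 0.0], [0.973, -0.229, -0.001], [-0.001, 0.0, -1.0]]
ft_force: [0.1, 0.2, -1.1]
grip_width: 0.0514
```

```bash
python3 - <<'E'
from kin import *
import pickle
s=env.observe();print(s['time_s'],s['position'],s['ft_force'])
c=imaging.get_calibration('wrist');im,d=snap('wrist','w13.png');pickle.dump(c,open('pics/w13.pkl','wb'))
r=imaging.pinpoint('wrist','lever_ball')
for x in r[:1]:
    p=x['pixel'];b=w(c,p,d[int(p[1]),int(p[0])]+.015);q=b-piv;print(x,b,'theta',.1-np.arctan2(q@xc,q@zc),np.linalg.norm(q))
n,(a,b,x,y)='scene',(270,170,400,280)
im,d=snap(n,n+'13.png');c=imaging.get_calibration(n);big=cv2.resize(im[b:y,a:x],None,fx=5,fy=5,interpolation=cv2.INTER_CUBIC)
for k in (S+.08*xc,S+.19*xc,ball(.8)):
    q=proj(c,k);cv2.circle(big,(int((q[0]-a+.5)*5),int((q[1]-b+.5)*5)),3,(0,0,255),1)
cv2.imwrite(f'pics/{n}13c.png',big)
im,d=snap('top','top13.png')
E
```

```text
20.45 [0.5747 0.2023 0.3272] [ 0.108   0.2419 -1.1456]
{'pixel': [312.3, 122.0], 'score': 0.58} [0.586  0.2618 0.1223] theta 0.8115968850452434 0.12551874763331555
```

View pics/w13.png

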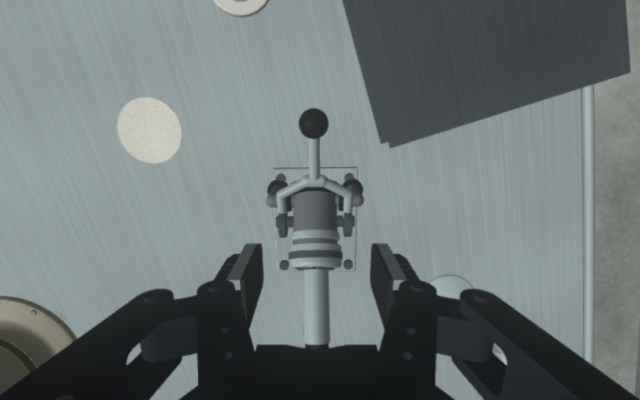

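View pics/scene13c.png

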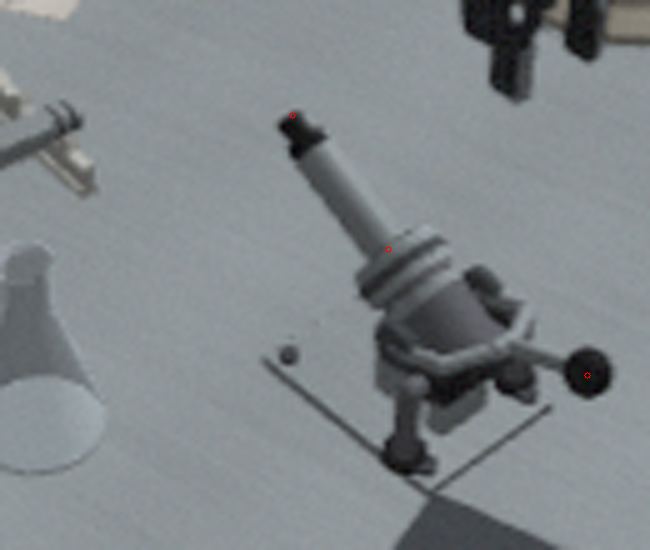

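View pics/top13.png

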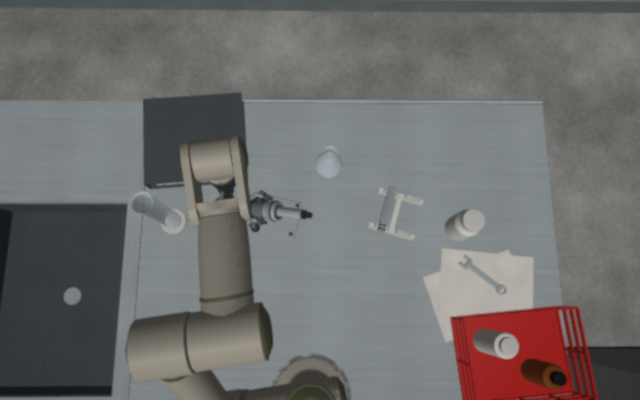

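Request:
{"api": "step_arm", "payload": {"steps": [0.6,-0.16,0,0,0,0,0,0.6,-0.3,0,0,0,0,0,0.6,-0.4,0,0,0,0,0,0.6,-0.4,0,0,0,0,0,0.6,-0.4,0,0,0,0,0]}}

```text
time_s: 21.15
position: [0.5474, 0.0878, 0.3243]
tool_rot: [[0.227, 0.974, -0.005], [0.974, -0.227, -0.0], [-0.002, -0.005, -1.0]]
ft_force: [1.1, 1.0, -0.0]
grip_width: 0.0512
```

```bash
python3 - <<'E'
from kin import *
import pickle
s=env.observe();print(s['time_s'],s['position'],s['ft_force'])
c=imaging.get_calibration('wrist');im,d=snap('wrist','w14.png');pickle.dump(c,open('pics/w14.pkl','wb'))
E
python3 hd.py w14 120 300 260 370
```

```text
21.15 [0.5474 0.0878 0.3243] [ 1.0612  0.9588 -0.0081]
max xc [0.1899 0.1899 0.1899 0.19   0.19   0.19   0.19   0.19   0.19   0.19
 0.19   0.19  ]
0.085 264 y mid 0.0019885130897629427 ztop 0.014059845216053602
0.095 274 y mid 0.0020176308423361265 ztop 0.013629294072734457
0.105 275 y mid 0.0019284384868030538 ztop 0.013182834424272023
0.115 277 y mid 0.001885303770333355 ztop 0.012866386481063679
0.125 272 y mid 0.0025434997305915094 ztop 0.012518115470350363
0.135 288 y mid 0.003126168872436055 ztop 0.011902322822106959
0.145 289 y mid 0.0031030714506139158 ztop 0.011589661059609346
0.155 274 y mid 0.003123530347617267 ztop 0.010914256519753808
0.165 265 y mid 0.0030675082794790485 ztop 0.009252552241988307
0.175 172 y mid 0.0030018617066866903 ztop 0.004412910844719241
0.185 105 y mid 0.003559890592325863 ztop 0.004093359804494599
```

View pics/w14.png

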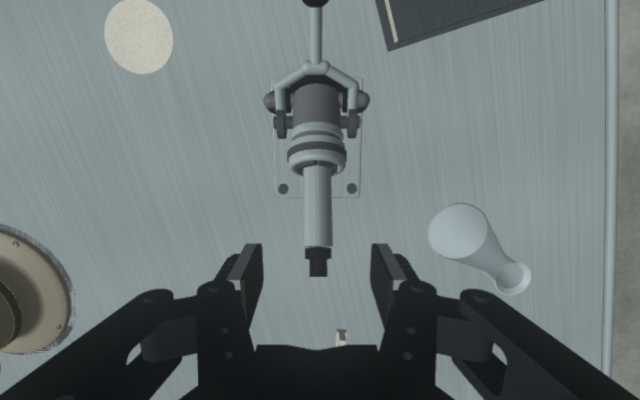

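```bash
python3 - <<'E'
from kin import *
a=cv2.imread('pics/top0.png').astype(int);im,_=snap('top','top15.png');b=im.astype(int)
for n,(x0,y0,x1,y1) in dict(flask=(310,140,350,185),bottle=(440,200,490,245),plug=(378,180,396,232),cyl=(130,185,190,238)).items():
    e=np.abs(a-b)[y0:y1,x0:x1].max(2);print(n,e.mean(),(e>25).sum())
s=env.observe();print(s['time_s'],s['ft_force'],s['qvel'])
close_job()
E
```

```text
flask 4.7188888888888885 0
bottle 4.776888888888889 0
plug 4.6164529914529915 0
cyl 4.497484276729559 0
21.25 [-0.4333 -0.0373 -0.4365] [ 0.2732 -0.053  -0.0589 -0.1293  0.0481 -0.1775]
the job is handed in; nothing more can be done
```

I opened the lever, fed the probe tip first to the stop, swung the lever fully shut, and handed the job in at 21.25 s with the arm clear. `close_job()` gives no verdict, so the checks below are my own.

- **Opening the lever:** It started about 0.52 rad shut. I gripped the ball and swung it to the open stop.
- **Seating the probe:** The probe met a hard stop. Raising the push from 12 N to 33 N moved it only 0.2 mm.
- **Droop on release:** When I let go with the lever open, the head drooped and the probe sat at about 0.086 rad to the bore, close to the 0.09 limit. Before release I had held it straight against the stop for more than 0.2 s.
- **Probe at the end:** The head end measures 190 mm from the stop, which is where it should be when home, within about 2 mm. The probe lies about 0.047 rad off the bore axis.
- **Lever at the end:** It reads about 0.81 rad by vision, against the 0.8 end stop, so it is shut.
- **Other objects:** The overhead pictures from before and after show no visible change at the plug, bottle, flask or measuring cylinder.
- **Readings that disagreed:**
  - The chamber's sideways position differed by 1 to 2 mm between camera and touch, so I used a value in between. The probe went in without binding.
  - My first grip on the probe sat about 7 mm too high, so I redid it before lifting.

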